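# Make up the flow-time kit and the draw-down kit

## Robot

A 7-joint arm with a two-finger parallel gripper is mounted at the origin on a cart in front of the work surface, level with it; the furniture and walls round the work are solid. World frame = base frame: x ahead of the robot, y to its left, z up, the work surface at z = 0. Lengths are in m, angles in rad, forces in N, time in s.
With the tool pointing down it reaches from about 0.425 to 0.925 m from the base axis. Payload 6.8 kg.
Tool frame: the origin (TCP) lies at the very end of the fingers, on their centre line; the grasp point (between the pads) lies 19 mm behind it; z points along the fingers, y is the line along which they close (so a half turn about z gives the same grasp; the last joint's range is limited). The gripper opens to 85 mm and grips with 20 to 120 N. Pads are 22 mm wide; open, the fingers measure 114 mm over their backs; the gripper's body (76 mm by 85 mm) begins 54 mm behind the grasp point. The pads swing forward as they close: fully open they stand 13 mm farther back than shut.
Start: joints at [1.067, 0.477, 0.022, 1.555, -0.011, 1.109, -0.083], TCP at [0.26, -0.623, 0.231] pointing down, gripper open.
Joint ranges: [-2.96, 2.96], [-0.34, 2.1], [-1.41, 1.46], [0.24, 2.44], [-1.37, 4.51], [0.17, 1.92], [-2.96, 2.96]. Speed limits (rad/s): [2.39, 2.39, 3.14, 3.14, 3.14, 3.14, 3.14].

## Interface

Orientations are given as a unit quaternion [w, x, y, z].
In Python, from station import * gives the robot as it stands.
- The arm moves only by the tool jog_arm, never from a script. Its argument "moves" is one flat list of numbers, 7 for each row, row after row: the shift along the tool's x, y, z normalised to -1 to 1, where 1 is 20 mm, then the turn, a rotation vector about the tool's x, y, z normalised to -1 to 1, where 1 is 4 degrees, then the opening, from 0 (shut) to 1 (fully open). In form: [x, y, z, rx, ry, rz, claw, x, y, z, rx, ry, rz, claw, ...]. A call has exactly 8 rows; each row shifts and turns the commanded pose from where the row before left it, along the tool's axes as they then stand; what a row does not reach is not made up. A row lasts 1/12 s, in which the tool goes at most 41.7 mm and 7.16 degrees, less where a joint would pass 70% of its speed; a pose out of reach is approached as far as the arm can. A call with a number of a shift or a turn outside -1 to 1 is refused whole. A call with a gripper value outside its range is refused whole. The fingers move at their own pace and stop on an object; "grip_force" is the grip in N (left out, the last holds). Time passes only in rows, so rows that do not move let the fingers close, or fill a call up. It gives the time, the measured TCP pose, the force, the opening and the grip force at its end, in the units of the state.
- get_obs(): the state, without advancing time (a new reading comes with each control period).
- read_camera(name): name is "scene" or "side" or "wrist"; returns a dict with "color" (384x512x3 uint8, blue, green, red), "fx", "fy", "cx", "cy" (pixels), "k1" (the pictures are not rectified: a ray, as slopes to the right and down, at radius r is drawn at 1 + k1 r^2 times it, then the intrinsics apply), "rvec" (rotation vector, rad) and "tvec" (3), from world to camera coordinates, as OpenCV has them. Camera axes: x right, y down, z forward; pixel columns grow to the right and rows downward; lengths in m; the calibration is good to about 2 mm. A picture is of the moment at which its call begins. There is no depth.
- hand_in(): hands the job in; it is judged then, once.
The state is a dict: "t": time; "q": joint angles; "joint_vel": joint speeds; "joint_torque": joint torques, N m; "eef_pos": TCP position; "tool_rot": TCP orientation; "contact_force": force on the tool from outside, world axes, zero at the start; "torque": the same for the moment, N m; "gripper_width": opening from 0.0 (shut) to 1.0 (fully open); "grasp_force": force on a finger pad.
Only numpy, scipy, OpenCV 4.12 (cv2) and the standard library are available. Lean on these libraries where they do the work, as an engineer would, in place of code of your own. Each camera call takes 0.05 s, during which the arm holds its last target. There are 200 camera calls.

## Task

Make up the two test kits from the stock between them. In the tray with three round nests (flow-time kit) put the stopwatch in the largest nest, face up, the blue cup in the middle one and the small dropper bottle in the smallest; in the tray with the long nest (draw-down kit) put the film applicator in the long nest and the paint tin in the round one. Everything must stand upright on the floor of its nest, and the steel cup, the brass weight and the sample bottle are not part of these kits: leave them where they are.

Things in the scene. Friction and masses are not known exactly. Their poses are not given: they have to be found in the camera images.
- flow_tray: Flow-time kit tray, three round nests in a row. Fixed; black, light grey inlay, dark nest floors, 100 (x) x 240 (y) x 20 mm, origin mid underside; wire bow 15 mm out at each y end. Inlay top at 18 mm; nests 8 mm deep, floor at z = 10 mm, chamfered 2 mm, centred at x = 0: y = +69 mm, diameter 74 (stopwatch); y = -14 mm, diameter 60 (blue cup); y = -80 mm, diameter 41 (dropper bottle).
- film_tray: Draw-down kit tray, one long and one round nest. Fixed; black, light grey inlay, dark nest floors, 100 (x) x 240 (y) x 20 mm, origin mid underside; wire bow 15 mm out at each y end. Inlay top at 18 mm; nests 8 mm deep, floor at z = 10 mm, chamfered 2 mm, centred at x = 0: long nest at y = +43 mm, 52 (x) x 126 (y) mm (applicator); round nest at y = -71 mm, diameter 70 (tin).
- stopwatch: Black round stopwatch lying face up, case 62 mm in diameter, 20 mm high, 0.075 kg; origin at the underside, the centre of the round case lies at y = -3 mm from it; a small crown sticks out to y = +34 mm. Any yaw will do in the nest.
- blue_cup: Blue plastic receiving cup, open, standing upright, 52 mm across the rim, 46 mm at the foot, 55 mm high, 0.035 kg; origin at the centre of its foot.
- dropper_bottle: Small white bottle with a red screw cap, body 32 mm in diameter up to 38 mm, cap 20 mm in diameter, 54 mm high in all, 0.03 kg; origin at the centre of its foot.
- film_applicator: Bright metal film applicator: two parallel bars (92 mm long, 39 mm over their outer faces, 28 and 30 mm high) between end cheeks 44 mm wide and 34 mm high; 118 mm long along its x axis; about 0.31 kg; origin at the centre of its underside. Grip it across the bars at mid length, closing along its y axis. Either way round fits the nest.
- paint_tin: Small round metal paint tin with lever lid and a label, 62 mm in diameter, 76 mm high, about 0.33 kg; origin at the centre of its foot. Like all the stock it starts between the trays; behind stand an instrument box (from x = 0.72 m), a viscometer (head over x > 0.61, y -0.31 to -0.17, 0.2 to 0.4 m high) and a press (lever ball at x 0.55, y 0.25, 0.45 m high): swing across near the robot.
- steel_cup: Bystander: stainless steel cup, 63 mm in diameter, 66 mm high; origin at the centre of its foot. Leave alone.
- brass_weight: Bystander: brass knob weight, 30 mm in diameter, 40 mm high; origin at the centre of its foot. Leave alone.
- sample_bottle: Bystander: white sample bottle with a blue cap, 62 mm in diameter, 111 mm high; origin at the centre of its foot. Leave alone.

How it is judged:
By the outcome, as a careful person would: the job done as asked, in the order asked, and still so for the second after the job is handed in, with the robot touching nothing.
It also fails if it takes over 128 s, if anything falls off the work surface, if the arm or the gripper's body presses on something with over 40 N, if the wrist force passes 120 N, or if a joint passes its speed limit or range.

## Working session

There is one attempt and no reset: what is moved stays moved. The work goes in short steps, Python scripts to look and compute and a tool call to move; the robot and the scene stay as the last step left them, time stands still between calls to the robot, and variables do not carry over. Pictures are saved under pics/ and viewed, at most 14 in all, crops included, and the job is handed in when it is done.

Besides the shell and the picture viewer there is one more tool, called as name(argument=value, ...) on one line, values as JSON. jog_arm: Moves the arm, as the interface text tells. Scaled input: -1 to 1 covers 20 mm each way for a shift and 4 degrees each way for a turn. Its arguments: {"type":"object","properties":{"moves":{"type":"array"},"grip_force":{"type":"number"}},"required":["moves"]}

```bash
ls; mkdir -p pics
python3 - <<'E'
from station import *
import cv2
o=get_obs(); print(o)
for n in ("scene","side"):
    c=read_camera(n); cv2.imwrite(f"pics/{n}0.png",c["color"]); print({k:v for k,v in c.items() if k!="color"})
E
```

```text
pics
{'t': 0.0, 'q': array([ 1.06686397,  0.4778207 ,  0.02233216,  1.55648823, -0.0114934 ,
        1.10930159, -0.08305756]), 'joint_vel': array([ 0.00062913, -0.0009826 ,  0.00074985, -0.00064225, -0.00033662,
        0.0020224 ,  0.00124322]), 'joint_torque': array([-1.14070635e-04, -5.96453762e+01,  1.60783432e+00, -2.81201345e+01,
        1.24856411e-02,  9.33278556e-03, -1.89495915e-05]), 'eef_pos': array([ 0.26001393, -0.62224489,  0.23029625]), 'tool_rot': array([-9.09538784e-04,  9.80470793e-01,  1.96662483e-01, -2.55947442e-04]), 'contact_force': array([-0.11625535, -0.11698401,  0.11607397]), 'torque': array([ 0.03406004,  0.00133736, -0.00251685]), 'grasp_force': 0.0, 'gripper_width': 1.0015605222592903}
{'fx': 371.6258611614525, 'fy': 371.6258611614525, 'cx': 252.2945175049175, 'cy': 187.50799980886757, 'k1': 0.017821815841123533, 'rvec': array([ 1.26239943, -2.36958063,  0.87783094]), 'tvec': array([0.33028401, 0.35426345, 0.82599452])}
{'fx': 468.3385146694925, 'fy': 468.3385146694925, 'cx': 250.17246396322804, 'cy': 193.33481052475076, 'k1': 0.04065629523922569, 'rvec': array([ 2.49726303,  0.30520642, -0.08905597]), 'tvec': array([-0.52558773, -0.04123099,  1.35233704])}
```

View pics/scene0.png

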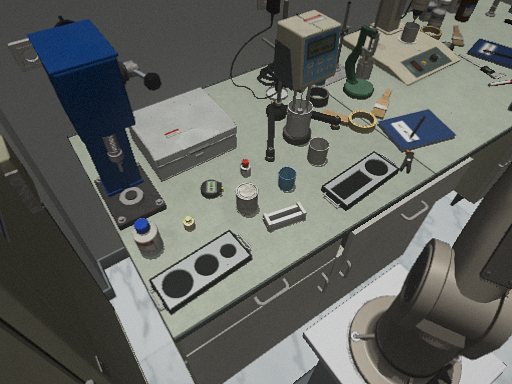

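View pics/side0.png

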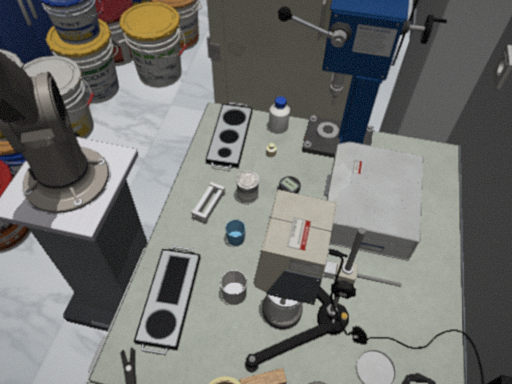

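The scene view shows the flow tray at (207,265), with its nests at (177,283), (207,264) and (228,250). The film tray is at (362,180). The stock pixels are stopwatch (211,187), dropper (245,167), tin (247,198), blue cup (287,179) and applicator (285,216). In the side view the trays are at (231,133) and (168,298), and the dropper is hidden behind the viscometer.

```bash
cat > h.py <<'E'
from station import *
import cv2, numpy as np
from scipy.spatial.transform import Rotation as Rn
def snap(n,f=None):
    c=read_camera(n)
    if f: cv2.imwrite(f"pics/{f}.png",c["color"])
    return c
def cast(c,px,z):
    px=np.asarray(px,float).reshape(-1,1,2)
    K=np.array([[c["fx"],0,c["cx"]],[0,c["fy"],c["cy"]],[0,0,1]])
    u=cv2.undistortPoints(px,K,np.array([c["k1"],0,0,0.])).reshape(-1,2)
    R=cv2.Rodrigues(np.asarray(c["rvec"]))[0]; o=-R.T@np.asarray(c["tvec"])
    d=np.c_[u,np.ones(len(u))]@R
    return (o+d*((z-o[2])/d[:,2])[:,None])[:,:2]
def proj(c,P):
    K=np.array([[c["fx"],0,c["cx"]],[0,c["fy"],c["cy"]],[0,0,1]])
    return cv2.projectPoints(np.asarray(P,float).reshape(-1,1,3),np.asarray(c["rvec"]),np.asarray(c["tvec"]),K,np.array([c["k1"],0,0,0.]))[0].reshape(-1,2)
def blob(mask,near):
    cs,_=cv2.findContours(mask.astype(np.uint8),cv2.RETR_LIST,cv2.CHAIN_APPROX_NONE)
    cs=[k for k in cs if cv2.contourArea(k)>15 and cv2.pointPolygonTest(k,tuple(map(float,near)),True)>-4]
    return max(cs,key=cv2.contourArea) if cs else None
E
python3 - <<'E'
from h import *
S=snap("scene"); D=snap("side")
for n,c,pts in (("scene",S,dict(big=(177,283,.018),mid=(207,264,.018),small=(228,250,.018),long=(348,188,.018),rnd=(376,170,.018))),
                ("side",D,dict(big=(235,116,.018),mid=(229,138,.018),small=(225,152,.018),long=(173,280,.018),rnd=(160,324,.018)))):
    g=c["color"].max(2)<70
    for k,(u,v,z) in pts.items():
        b=blob(g,(u,v))
        if b is None: print(n,k,None);continue
        P=cast(c,b,z).astype(np.float32)*1000
        (x,y),s,a=cv2.minAreaRect(P); print(n,k,round(x),round(y),np.round(s),round(a,1))
for n,c,pts in (("scene",S,dict(watch=(211,187,.015),drop=(245,162,.054),tin=(247,189,.076),cup=(287,171,.055),app=(285,214,.03),steel=(318,143,.066),wt=(189,218,.04),samp=(141,225,.111))),
                ("side",D,dict(watch=(289,185,.015),tin=(247,178,.076),cup=(235,226,.055),app=(209,200,.03),steel=(233,278,.066),wt=(271,145,.04),samp=(281,101,.111)))):
    for k,(u,v,z) in pts.items(): print(n,k,np.round(cast(c,(u,v),z)[0]*1000))
cv2.imwrite("pics/z1.png",cv2.resize(S["color"][130:310,110:410],None,fx=2.6,fy=2.6,interpolation=cv2.INTER_CUBIC))
E
```

```text
scene big 406 275 [108. 245.] 3.7
scene mid 406 275 [108. 245.] 3.7
scene small 406 275 [108. 245.] 3.7
scene long 402 -231 [ 51. 124.] 4.6
scene rnd 411 -343 [66. 64.] 56.4
side big 403 342 [66. 62.] 14.2
side mid 409 260 [52. 50.] 14.2
side small 415 195 [33. 32.] 15.2
side long 404 -232 [ 48. 121.] 4.7
side rnd 412 -345 [64. 64.] 19.4
scene watch [627. 122.]
scene drop [626.   2.]
scene tin [519.  66.]
scene cup [526. -80.]
scene app [418.   8.]
scene steel [ 559. -226.]
scene wt [545. 235.]
scene samp [541. 358.]
side watch [624. 123.]
side tin [514.  72.]
side cup [518. -70.]
side app [424.   8.]
side steel [ 552. -216.]
side wt [546. 236.]
side samp [548. 351.]
```

View pics/z1.png

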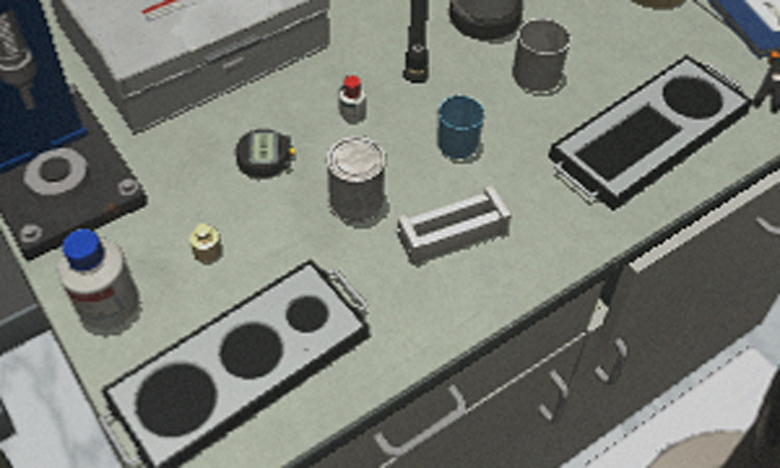

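Flow tray yaw is about 4.7° with nests near (403,342), (409,260) and (415,195). Film tray yaw is about 4.6°. Next I turn the tool to yaw 90° and swing over to the stopwatch.

jog_arm(moves=[0,0,0,0,0,-1,1,0,0,0,0,0,-1,1,0,0,0,0,0,-1,1,0,0,0,0,0,-1,1,0,0,0,0,0,-1,1,0,0,0,0,0,-1,1,0,0,0,0,0,-1,1,0,0,0,0,0,-1,1])

```text
t: 0.87
eef_pos: [0.2601, -0.6227, 0.231]
tool_rot: [-0.0, 0.888, 0.461, 0.0]
contact_force: [0.6, 0.4, 0.3]
gripper_width: 0.999
grasp_force: 0.0
```

jog_arm(moves=[0,0,0,0,0,-1,1,0,0,0,0,0,-1,1,0,0,0,0,0,-1,1,0,0,0,0,0,-1,1,0,0,0,0,0,-1,1,0,0,0,0,0,-1,1,0,0,0,0,0,-1,1,0,0,0,0,0,-1,1])

```text
t: 1.53
eef_pos: [0.2601, -0.6227, 0.231]
tool_rot: [-0.0, 0.726, 0.688, 0.0]
contact_force: [-0.5, -0.0, 0.4]
gripper_width: 0.997
grasp_force: 0.0
```

jog_arm(moves=[0.9,0.45,0,0,0,-0.8,1,0.9,0.45,0,0,0,0,1,0.9,0.45,0,0,0,0,1,0.9,0.45,0,0,0,0,1,0.9,0.45,0,0,0,0,1,0.9,0.45,0,0,0,0,1,0.9,0.45,0,0,0,0,1,0.9,0.45,0,0,0,0,1])

```text
t: 2.2
eef_pos: [0.3338, -0.4785, 0.2312]
tool_rot: [-0.0, 0.708, 0.706, -0.0]
contact_force: [0.0, 0.3, 0.7]
gripper_width: 0.999
grasp_force: 0.0
```

jog_arm(moves=[0.9,0.45,0,0,0,0,1,0.9,0.45,0,0,0,0,1,0.9,0.45,0,0,0,0,1,0.9,0.45,0,0,0,0,1,0.9,0.45,0,0,0,0,1,0.9,0.45,0,0,0,0,1,0.9,0.45,0,0,0,0,1,0.9,0.45,0,0,0,0,1])

```text
t: 2.87
eef_pos: [0.406, -0.3348, 0.2312]
tool_rot: [-0.0, 0.708, 0.706, -0.0]
contact_force: [0.3, -0.3, 0.1]
gripper_width: 0.998
grasp_force: 0.0
```

Run:
```python
from h import *
o=get_obs(); print(o["t"],o["eef_pos"],o["tool_rot"])
c=snap("wrist","w1"); R=cv2.Rodrigues(np.asarray(c["rvec"]))[0]; print("cam pos",-R.T@c["tvec"],"axes",R.round(2),c["fx"])
```

```text
2.8667 [ 0.40604191 -0.33475542  0.23124975] [-4.05792082e-05  7.07914294e-01  7.06298341e-01 -6.57090527e-05]
cam pos [ 0.40689192 -0.25095144  0.37492736] axes [[ 1.   -0.   -0.  ]
 [-0.   -0.95  0.32]
 [-0.   -0.32 -0.95]] 303.7003645555089
```

View pics/w1.png

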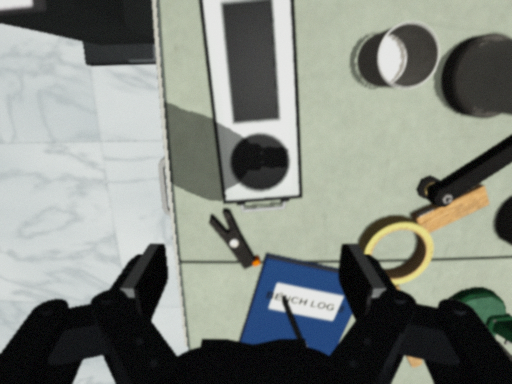

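The wrist view shows the film tray upright in the picture, with the round nest at (258,162) and the long nest at (250,60). The steel cup is at (400,57). I measure these nests, then move on over the stock.

```bash
cat >> h.py <<'E'
def rect(c,mask,near,z,hull=True):
    b=blob(mask,near)
    if b is None: return None
    P=(cast(c,b,z)*1000).astype(np.float32); (x,y),s,a=cv2.minAreaRect(P); (ex,ey),r=cv2.minEnclosingCircle(P)
    return "rect %.1f %.1f  %.1fx%.1f a%.1f | circ %.1f %.1f d%.1f"%(x,y,*s,a,ex,ey,2*r)
E
python3 - <<'E'
from h import *
c=snap("wrist"); m=c["color"].max(2)<100
print(rect(c,m,(240,162),.018)); print(rect(c,m,(250,60),.018)); print(rect(c,m,(250,60),.010))
print(c["color"][60,[190,205,210,218,224,228,235,275,280,290,295]].max(1))
E
```

```text
rect 413.1 -342.6  70.7x66.6 a0.2 | circ 413.7 -342.8 d72.6
rect 404.4 -229.4  51.4x125.4 a4.8 | circ 404.4 -229.2 d133.7
rect 404.3 -229.0  52.5x128.2 a4.8 | circ 404.3 -228.8 d136.7
[191  79 232 233 139  66  65 230 233 134 177]
```

jog_arm(moves=[1,0.45,0,0,0,0,1,1,0.45,0,0,0,0,1,1,0.45,0,0,0,0,1,1,0.45,0,0,0,0,1,1,0.45,0,0,0,0,1,1,0.45,0,0,0,0,1,1,0.45,0,0,0,0,1,1,0.45,0,0,0,0,1])

```text
t: 3.63
eef_pos: [0.4783, -0.1756, 0.2313]
tool_rot: [0.0, 0.708, 0.706, -0.0]
contact_force: [0.8, 0.1, -0.2]
gripper_width: 0.998
grasp_force: 0.0
```

jog_arm(moves=[1,0.3,0,0,0,0,1,1,0.3,0,0,0,0,1,1,0.3,0,0,0,0,1,1,0.3,0,0,0,0,1,1,0.3,0,0,0,0,1,1,0.3,0,0,0,0,1,1,0.3,0,0,0,0,1,1,0.3,0,0,0,0,1])

```text
t: 4.3
eef_pos: [0.5268, -0.0158, 0.2312]
tool_rot: [0.0, 0.708, 0.706, -0.0]
contact_force: [0.9, 0.2, -0.1]
gripper_width: 1.002
grasp_force: 0.0
```

jog_arm(moves=[1,0,-0.5,0,0,0,1,1,0,-0.5,0,0,0,1,1,0,-0.5,0,0,0,1,1,0,-0.5,0,0,0,1,0.5,0,-0.5,0,0,0,1,0.5,0,-0.5,0,0,0,1,0,0,0,0,0,0,1,0,0,0,0,0,0,1])

```text
t: 4.97
eef_pos: [0.5272, 0.0834, 0.2916]
tool_rot: [0.0, 0.708, 0.706, 0.0]
contact_force: [0.2, -0.1, -0.1]
gripper_width: 0.999
grasp_force: 0.0
```

Run:
```python
from h import *
o=get_obs(); print(o["t"],o["eef_pos"],o["tool_rot"])
c=snap("wrist","w2")
np.savez("w2.npz",**c)
for k,p in dict(watch=(.625,.122,.02),drop=(.626,.002,.054),tin=(.517,.069,.076),cup=(.522,-.075,.055),app=(.421,.008,.03)).items(): print(k,proj(c,p).round())
```

```text
4.9667 [0.52716638 0.08343712 0.29162319] [4.72287507e-04 7.07996877e-01 7.06215382e-01 1.82712457e-04]
watch [[325. 119.]]
drop [[325. 211.]]
tin [[244. 168.]]
cup [[249. 260.]]
app [[179. 201.]]
```

View pics/w2.png

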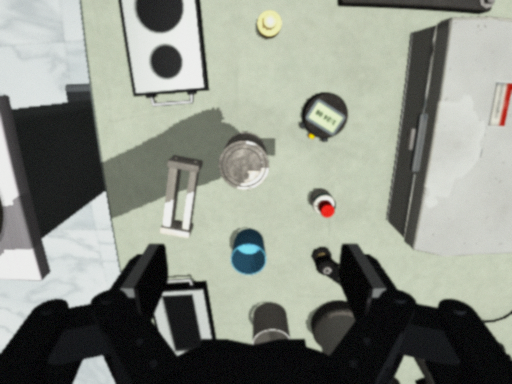

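The wrist view shows the stopwatch at (325,117) with its crown at (311,135), the dropper at (325,205) and the tin lid at (245,163). The blue cup rim is at (249,255), the applicator runs from (183,162) to (177,232), and flow tray nests show at (166,62) and (160,8).

Run:
```python
from h import *
c=dict(np.load("w2.npz")); I=c["color"]; hsv=cv2.cvtColor(I,cv2.COLOR_BGR2HSV)
dark=I.max(2)<75
wm=cv2.morphologyEx((I.max(2)<90).astype(np.uint8),cv2.MORPH_OPEN,np.ones((3,3)))
print("watch z20",rect(c,wm,(325,117),.02)); print("watch z10",rect(c,wm,(325,117),.010))
b=blob(wm,(325,117)); H=cv2.convexHull(b); print("ell",cv2.fitEllipse(H))
org=(hsv[...,0]<28)&(hsv[...,0]>15)&(hsv[...,1]>150); yy,xx=np.nonzero(org[90:150,290:360]); print("crown px",xx.mean()+290,yy.mean()+90, cast(c,(xx.mean()+290,yy.mean()+90),.012)*1000)
red=((hsv[...,0]<8)|(hsv[...,0]>172))&(hsv[...,1]>140)
print("cap z54",rect(c,red,(327,210),.054))
blue=(hsv[...,0]>90)&(hsv[...,0]<115)&(hsv[...,1]>90)
print("cup z55",rect(c,blue,(249,250),.055))
ap=(I.min(2)>150)&(hsv[...,1]<35); 
for p in((183,162),(177,232)): print("app",p,rect(c,ap,p,.034))
print("nest small",rect(c,dark,(166,62),.018),"mid",rect(c,dark,(160,14),.018))
G=cv2.medianBlur(cv2.cvtColor(I,cv2.COLOR_BGR2GRAY),3)
print("tin",cv2.HoughCircles(G,cv2.HOUGH_GRADIENT,1,200,param1=100,param2=15,minRadius=20,maxRadius=30) if 0 else "")
cv2.imwrite("pics/z2.png",cv2.resize(I[80:280,140:360],None,fx=3,fy=3,interpolation=cv2.INTER_CUBIC))
```

```text
watch z20 None
watch z10 NoneTraceback (most recent call last):
  File "<stdin>", line 6, in <module>
cv2.error: OpenCV(4.12.0) /io/opencv/modules/imgproc/src/convhull.cpp:143: error: (-215:Assertion failed) total >= 0 && (depth == CV_32F || depth == CV_32S) in function 'convexHull'
```

Run:
```python
from h import *
c=dict(np.load("w2.npz")); I=c["color"]; hsv=cv2.cvtColor(I,cv2.COLOR_BGR2HSV)
bg=cv2.absdiff(I,np.uint8(np.median(I[140:160,280:300].reshape(-1,3),0))[None,None]).max(2)
dark=I.max(2)<75
wm=(I.max(2)<100); wm[102:132,312:342]|=True
print("watch z20",rect(c,wm,(325,117),.02)); print("watch z10",rect(c,wm,(325,117),.010))
b=blob(wm,(325,117)); 
if b is not None: print("ell",cv2.fitEllipse(cv2.convexHull(b)))
org=(hsv[...,0]<28)&(hsv[...,0]>15)&(hsv[...,1]>150); yy,xx=np.nonzero(org[90:150,290:360])
if len(xx): print("crown px",xx.mean()+290,yy.mean()+90, cast(c,(xx.mean()+290,yy.mean()+90),.012)*1000)
red=((hsv[...,0]<8)|(hsv[...,0]>172))&(hsv[...,1]>140)
print("cap z54",rect(c,red,(327,210),.054))
blue=(hsv[...,0]>90)&(hsv[...,0]<115)&(hsv[...,1]>90)
print("cup z55",rect(c,blue,(249,250),.055))
ap=(I.min(2)>140)
for p in((183,162),(177,232)): print("app",p,rect(c,ap,p,.034))
print("nest small",rect(c,dark,(166,62),.018),"mid",rect(c,dark,(160,14),.018))
cv2.imwrite("pics/z2.png",cv2.resize(I[80:280,140:360],None,fx=3,fy=3,interpolation=cv2.INTER_CUBIC))
```

```text
Traceback (most recent call last):
cv2.error: OpenCV(4.12.0) /io/opencv/modules/core/src/arithm.cpp:667: error: (-215:Assertion failed) type2 == CV_64F && (sz2.height == 1 || sz2.height == 4) in function 'arithm_op'
```

Run:
```python
from h import *
c=dict(np.load("w2.npz")); I=c["color"]; hsv=cv2.cvtColor(I,cv2.COLOR_BGR2HSV)
dark=I.max(2)<75
wm=(I.max(2)<100); wm[102:132,312:342]|=True
print("watch z20",rect(c,wm,(325,117),.02)); print("watch z10",rect(c,wm,(325,117),.010))
b=blob(wm,(325,117)); 
if b is not None: print("ell",cv2.fitEllipse(cv2.convexHull(b)))
org=(hsv[...,0]<28)&(hsv[...,0]>15)&(hsv[...,1]>150); yy,xx=np.nonzero(org[90:150,290:360])
if len(xx): print("crown px",xx.mean()+290,yy.mean()+90, cast(c,(xx.mean()+290,yy.mean()+90),.012)*1000)
red=((hsv[...,0]<8)|(hsv[...,0]>172))&(hsv[...,1]>140)
print("cap z54",rect(c,red,(327,210),.054))
blue=(hsv[...,0]>90)&(hsv[...,0]<115)&(hsv[...,1]>90)
print("cup z55",rect(c,blue,(249,250),.055))
ap=(I.min(2)>140)
for p in((183,162),(177,232)): print("app",p,rect(c,ap,p,.034))
print("nest small",rect(c,dark,(166,62),.018),"mid",rect(c,dark,(160,14),.018))
cv2.imwrite("pics/z2.png",cv2.resize(I[80:280,140:360],None,fx=3,fy=3,interpolation=cv2.INTER_CUBIC))
```

```text
watch z20 rect 624.7 127.5  59.5x63.2 a59.5 | circ 622.3 125.8 d65.9
watch z10 rect 627.1 126.5  61.0x64.7 a59.5 | circ 624.6 124.8 d67.5
ell ((323.3267517089844, 116.05769348144531), (45.42829132080078, 48.917301177978516), 39.69664001464844)
crown px 311.05 135.0 [[609.33520442  99.32071177]]
cap z54 rect 628.4 5.6  17.6x23.7 a28.1 | circ 627.0 4.9 d24.4
cup z55 rect 520.5 -61.2  70.6x46.5 a89.9 | circ 521.1 -61.3 d71.6
app (183, 162) None
app (177, 232) rect 500.9 6.5  949.5x574.7 a2.9 | circ 494.6 -77.6 d1014.0
nest small rect 415.4 197.3  37.2x36.8 a41.2 | circ 415.0 197.2 d38.2 mid rect 410.7 252.8  35.3x56.1 a88.2 | circ 410.9 262.5 d56.9
```

View pics/z2.png

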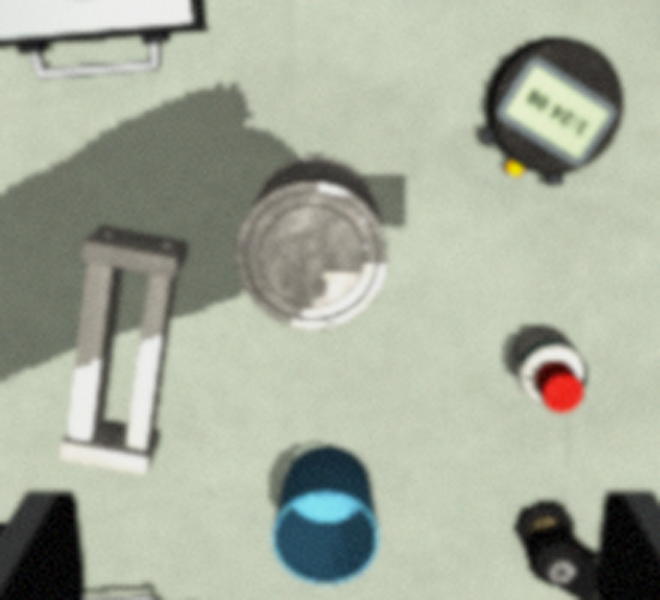

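The crop shows a watch case circle at (556,107) r65 with its crown pointing down-left. The tin lid circle is at (312,254), the cup rim ellipse at (326,537) and the cap at (562,391). The applicator's corners are (91,226), (186,241), (61,457) and (149,471).

Run:
```python
from h import *
c=dict(np.load("w2.npz")); q=lambda p,z:(cast(c,np.array(p)/3+[140-.33,80-.33],z)*1000).round(1)
print("watch",q([(556,107),(491,107),(621,107),(556,42),(556,172)],.018))
print("tin",q([(312,254),(239,254),(385,254),(312,181),(312,327)],.076))
print("cup",q([(326.5,537),(275,537),(378,537),(326,492),(326,583)],.055))
print("cap",q([(562,391)],.054)); print("app",q([(91,226),(186,241),(61,457),(149,471)],.034), q([(122,349)],.034))
```

```text
watch [[625.8 127.1]
 [596.3 127. ]
 [655.5 127.3]
 [624.  155.6]
 [627.8  97.6]]
tin [[516.6  73.8]
 [486.9  73.8]
 [546.3  73.7]
 [517.  103.6]
 [516.2  42.3]]
cup [[521.2 -72.1]
 [496.4 -72. ]
 [546.  -72.1]
 [521.2 -47.5]
 [520.8 -98.3]]
cap [[629.2   3.5]]
app [[415.4  76.3]
 [458.3  69.1]
 [389.8 -40.1]
 [433.2 -47.6]] [[425.   16.9]]
```

jog_arm(moves=[0.27,0.62,0,0,0,0,1,0.27,0.62,0,0,0,0,1,0.27,0.62,0,0,0,0,1,0.27,0.62,0,0,0,0,1,0.27,0.62,0,0,0,0,1,0.27,0.62,0,0,0,0,1,0.27,0.62,0,0,0,0,1,0.27,0.62,0,0,0,0,1])

```text
t: 5.68
eef_pos: [0.6266, 0.125, 0.2899]
tool_rot: [-0.0, 0.709, 0.705, -0.001]
contact_force: [0.5, -0.5, 0.2]
gripper_width: 1.0
grasp_force: 0.0
```

jog_arm(moves=[0,0,1,0,0,1,1,0,0,1,0,0,1,1,0,0,1,0,0,1,1,0,0,1,0,0,1,1,0,0,1,0,0,1,1,0,0,1,0,0,1,1,0,0,1,0,0,1,1,0,0,1,0,0,1,1])

```text
t: 6.35
eef_pos: [0.6257, 0.1247, 0.1292]
tool_rot: [0.0, 0.876, 0.481, -0.001]
contact_force: [0.9, -0.6, -1.3]
gripper_width: 1.001
grasp_force: 0.0
```

jog_arm(moves=[0,0,0,0,0,0.75,1,0,0,0,0,0,0,1,0,0,0,0,0,0,1,0,0,0,0,0,0,1,0,0,0,0,0,0,1,0,0,0,0,0,0,1,0,0,0,0,0,0,1,0,0,0,0,0,0,1])

```text
t: 7.02
eef_pos: [0.6262, 0.127, 0.1316]
tool_rot: [0.0, 0.887, 0.461, 0.0]
contact_force: [-0.1, -0.2, 0.2]
gripper_width: 0.996
grasp_force: 0.0
```

Run:
```python
from h import *
o=get_obs(); print(o["t"],o["eef_pos"],o["tool_rot"])
c=snap("wrist","w3"); np.savez("w3.npz",**c); print(proj(c,[.626,.127,.018]))
```

```text
7.0167 [0.62621274 0.12703743 0.13163973] [8.34319091e-05 8.87459829e-01 4.60884991e-01 2.63650962e-04]
[[253.35377624 182.89555876]]
```

View pics/w3.png

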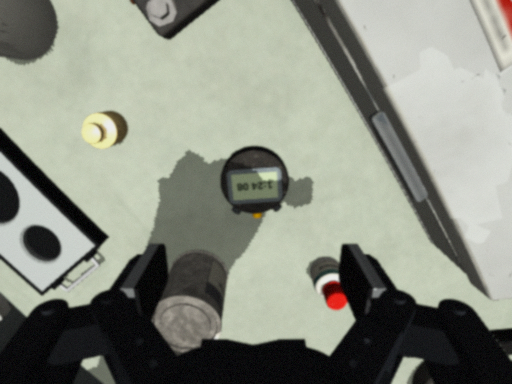

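The watch case circle is at (255,180), upright between the fingers and about 2 mm ahead in tool x. The tin at (188,318) and dropper at (330,285) are clear. Descending and gripping.

jog_arm(moves=[0.1,0.05,1,0,0,0,1,0,0,1,0,0,0,1,0,0,1,0,0,0,1,0,0,1,0,0,0,1,0,0,1,0,0,0,1,0,0,0.8,0,0,0,1,0,0,0.4,0,0,0,1,0,0,0.15,0,0,0,1])

```text
t: 7.73
eef_pos: [0.6271, 0.1279, 0.0028]
tool_rot: [-0.0, 0.887, 0.461, -0.001]
contact_force: [-0.9, -0.4, -0.1]
gripper_width: 0.998
grasp_force: 0.0
```

jog_arm(moves=[0,0,0,0,0,0,0.9,0,0,0,0,0,0,0,0,0,0,0,0,0,0,0,0,0,0,0,0,0,0,0,0,0,0,0,0,0,0,0,0,0,0,0,0,0,0,0,0,0,0,0,0,0,0,0,0,0], grip_force=30)

```text
t: 8.4
eef_pos: [0.629, 0.1285, 0.0057]
tool_rot: [0.0, 0.888, 0.461, 0.001]
contact_force: [-0.8, -0.4, 6.9]
gripper_width: 0.707
grasp_force: 33.1
```

jog_arm(moves=[0,0,0,0,0,0,0,0,0,0,0,0,0,0,0,0,0,0,0,0,0,0,0,0,0,0,0,0,0,0,0,0,0,0,0,0,0,0,0,0,0,0,0,0,0,0,0,0,0,0,0,0,0,0,0,0])

```text
t: 9.07
eef_pos: [0.6291, 0.1285, 0.0058]
tool_rot: [0.0, 0.888, 0.461, 0.001]
contact_force: [-0.9, -0.1, 6.6]
gripper_width: 0.706
grasp_force: 33.1
```

jog_arm(moves=[0,0,0,0,0,0,0.85,0,0,0,0,0,0,0.85,0,0,-0.25,0,0,0,0.85,0,0,0,0,0,0,0,0,0,0,0,0,0,0,0,0,0,0,0,0,0,0,0,0,0,0,0,0,0,0,0,0,0,0,0])

```text
t: 9.73
eef_pos: [0.6285, 0.1282, 0.0104]
tool_rot: [0.0, 0.888, 0.461, 0.0]
contact_force: [-1.8, -0.3, 7.1]
gripper_width: 0.702
grasp_force: 30.7
```

Run:
```python
from h import *
c=snap("wrist","w4"); s=snap("scene"); p=proj(s,[.626,.128,.02])[0].astype(int); print(p)
a=cv2.resize(c["color"][100:384,100:420],None,fx=1.25,fy=1.25); b=cv2.resize(s["color"][p[1]-45:p[1]+45,p[0]-50:p[0]+50],(400,355),interpolation=cv2.INTER_CUBIC)
cv2.imwrite("pics/z4.png",np.hstack([a,b]))
```

```text
[209 186]
```

View pics/z4.png

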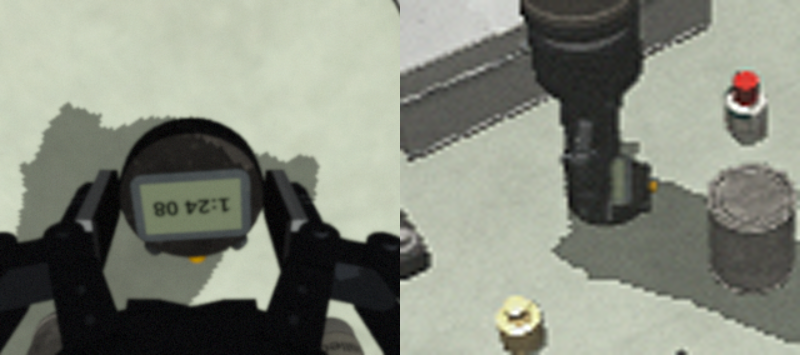

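The wrist view shows the watch squarely between the pads with its display level, so the grip is good. I lift it and carry it back near the robot to the large nest.

jog_arm(moves=[0,0,-0.5,0,0,0,0,0,0,-1,0,0,0,0,0,0,-1,0,0,0,0,0,0,-1,0,0,0,0,0,0,-1,0,0,0,0,0,0,-1,0,0,0,0,0,0,-1,0,0,0,0,0,0,-0.5,0,0,0,0])

```text
t: 10.5
eef_pos: [0.6291, 0.1285, 0.1524]
tool_rot: [0.0, 0.888, 0.461, 0.002]
contact_force: [-0.0, 0.3, -0.8]
gripper_width: 0.704
grasp_force: 32.6
```

jog_arm(moves=[-0.57,-0.82,0,0,0,0,0,-0.57,-0.82,0,0,0,0,0,-0.57,-0.82,0,0,0,0,0,-0.57,-0.82,0,0,0,0,0,-0.57,-0.82,0,0,0,0,0,-0.57,-0.82,0,0,0,0,0,-0.57,-0.82,0,0,0,0,0,-0.57,-0.82,0,0,0,0,0])

```text
t: 11.17
eef_pos: [0.467, 0.1288, 0.1491]
tool_rot: [0.0, 0.888, 0.461, -0.0]
contact_force: [0.3, -0.1, -0.4]
gripper_width: 0.7
grasp_force: 32.6
```

jog_arm(moves=[-0.57,-0.82,0,0,0,0,0,-0.57,-0.82,0,0,0,0,0,0.76,-0.66,0,0,0,0,0,0.76,-0.66,0,0,0,0,0,0.76,-0.66,0,0,0,0,0,0.76,-0.66,0,0,0,0,0,0.76,-0.66,0,0,0,0,0,0.76,-0.66,0,0,0,0,0])

```text
t: 11.83
eef_pos: [0.4156, 0.2501, 0.1492]
tool_rot: [0.0, 0.888, 0.461, -0.0]
contact_force: [0.1, -0.3, 0.2]
gripper_width: 0.704
grasp_force: 32.6
```

Run:
```python
from h import *
o=get_obs(); print(o["t"],o["eef_pos"],o["tool_rot"],o["gripper_width"],o["q"].round(2))
c=snap("wrist","w5"); np.savez("w5.npz",**c)
m=c["color"].max(2)<90
for p in([.415,.197,.018],[.410,.263,.018],[.403,.345,.018]): q=proj(c,p)[0]; print(q.round(),rect(c,m,q,.018))
```

```text
11.8333 [0.41560558 0.25011225 0.14924791] [ 1.02849870e-04  8.87529380e-01  4.60751095e-01 -1.31811735e-04] 0.7040204025468834 [-0.2   0.32 -0.55  2.05  0.23  0.83 -1.5 ]
[284. 219.] rect 362.5 167.3  411.1x724.1 a54.8 | circ 278.5 48.2 d733.9
[241. 169.] rect 362.5 167.3  411.1x724.1 a54.8 | circ 278.5 48.2 d733.9
[180. 101.] rect 405.4 347.7  70.2x70.2 a54.0 | circ 405.4 347.7 d71.4
```

View pics/w5.png

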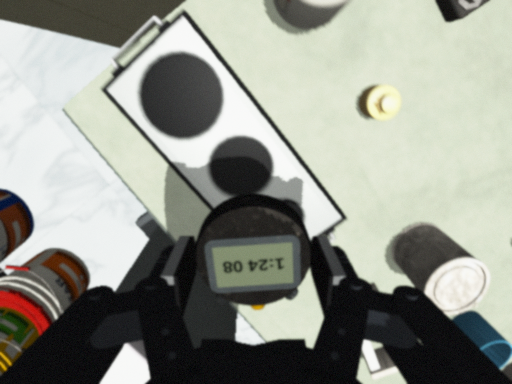

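The held watch's face centre is about (254,255). The large nest is at (181,95), fully visible and empty.

Run:
```python
from h import *
c=dict(np.load("w5.npz")); print(cast(c,[(254,255.5),(197,255),(311,255),(254,207),(254,304),(258,306)],.1594)*1000)
```

```text
[[416.53585755 251.5033926 ]
 [393.03904668 268.24087007]
 [440.24527265 235.0592323 ]
 [431.75737002 273.21262205]
 [399.1038308  226.63731382]
 [400.10274634 224.27921478]]
```

jog_arm(moves=[0.74,-0.64,0,0,0,0,0,0.74,-0.64,0,0,0,0,0,0.74,-0.64,0,0,0,0,0,0.74,-0.64,0,0,0,0,0,0.74,-0.64,0,0,0,0,0,0,0,1,0,0,0,0,0,0,1,0,0,0,0,0,0,1,0,0,0,0])

```text
t: 12.55
eef_pos: [0.4061, 0.347, 0.0887]
tool_rot: [-0.0, 0.887, 0.461, 0.0]
contact_force: [0.1, -0.4, -0.5]
gripper_width: 0.7
grasp_force: 32.6
```

jog_arm(moves=[0,0,1,0,0,0,0,0,0,1,0,0,0,0,0,0,0.5,0,0,0,0,0,0,0.25,0,0,0,0,0,0,0,0,0,0,0,0,0,0,0,0,0,0,0,0,0,0,0,0,0,0,0,0,0,0,0,0])

```text
t: 13.22
eef_pos: [0.4068, 0.3473, 0.0353]
tool_rot: [-0.0, 0.888, 0.461, 0.001]
contact_force: [0.1, -0.6, -0.7]
gripper_width: 0.698
grasp_force: 32.7
```

Run:
```python
from h import *
o=get_obs(); print(o["t"],o["eef_pos"],o["contact_force"])
w=snap("wrist"); d=snap("side"); s=snap("scene")
def crop(c,P,h,W=384): 
    p=proj(c,P)[0].astype(int); x,y=max(p[0]-h,0),max(p[1]-h,0); print(x,y); return cv2.resize(c["color"][y:y+2*h,x:x+2*h],(W,W),interpolation=cv2.INTER_CUBIC)
P=[.405,.346,.02]
cv2.imwrite("pics/z6.png",np.hstack([crop(w,P,110),crop(d,P,32)])); np.savez("w6.npz",**w)
```

```text
13.2167 [0.40683722 0.34726334 0.0353455 ] [ 0.0518701  -0.60935783 -0.6783423 ]
142 127
202 83
```

View pics/z6.png

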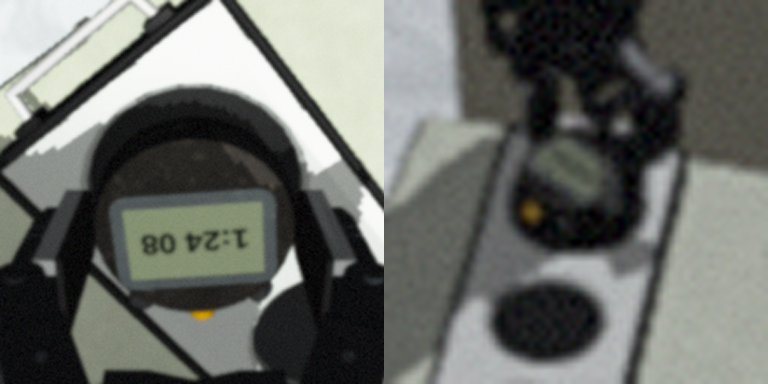

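The wrist view shows the watch over the nest, with the nest's far rim arc top at crop (195,87) and sides at x≈90 and 302. I cast these points against the watch.

Run:
```python
from h import *
c=dict(np.load("w6.npz")); o=get_obs(); t=o["eef_pos"][:2]*1000
q=lambda p,z:cast(c,np.array(p)/1.745+[142,127],z)*1000-t
A=np.array([[.574,.819],[.819,-.574]]).T
print("rim far/L/R",(q([(195,87),(91,160),(302,150)],.018)@A).round(1))
print("face top/bot/L/R",(q([(195,137),(195,311),(97,220),(300,215),(202,316)],.0455)@A).round(1))
```

```text
rim far/L/R [[ 35.2  -0. ]
 [  9.8 -34.8]
 [ 13.3  35.5]]
face top/bot/L/R [[ 29.3  -0.1]
 [-29.1  -0.1]
 [  3.4 -28.5]
 [  4.9  30.2]
 [-31.    2. ]]
```

jog_arm(moves=[0.13,0,0,0,0,0,0,0,0,0.2,0,0,0,0,0,0,0.2,0,0,0,0,0,0,0.15,0,0,0,0,0,0,0.1,0,0,0,0,0,0,0.05,0,0,0,0,0,0,0,0,0,0,0,0,0,0,0,0,0,0])

```text
t: 14.03
eef_pos: [0.4074, 0.3486, 0.0204]
tool_rot: [0.0, 0.887, 0.461, -0.0]
contact_force: [-1.4, -1.6, 4.7]
gripper_width: 0.7
grasp_force: 33.2
```

jog_arm(moves=[0,0,0,0,0,0,0.82,0,0,0,0,0,0,0.82,0,0,0,0,0,0,0.9,0,0,-0.3,0,0,0,0.95,0,0,-0.7,0,0,0,1,0,0,-1,0,0,0,1,0,0,-1,0,0,0,1,0,0,-1,0,0,0,1])

```text
t: 14.7
eef_pos: [0.4076, 0.3488, 0.1014]
tool_rot: [-0.0, 0.887, 0.461, -0.0]
contact_force: [0.2, -0.5, -0.3]
gripper_width: 0.998
grasp_force: 0.0
```

jog_arm(moves=[0,0,-1,0,0,-1,1,0,0,-1,0,0,-1,1,0,0,-1,0,0,-1,1,0,0,-1,0,0,-1,1,0,0,-1,0,0,-1,1,0,0,0,0,0,-1,1,0,0,0,0,0,-1,1,0,0,0,0,0,-1,1])

```text
t: 15.37
eef_pos: [0.4079, 0.3489, 0.2012]
tool_rot: [0.0, 0.725, 0.689, 0.001]
contact_force: [-0.1, -0.0, 0.8]
gripper_width: 0.999
grasp_force: 0.0
```

Run:
```python
from h import *
o=get_obs(); print(o["t"],o["eef_pos"],o["tool_rot"])
w=snap("wrist","w7"); np.savez("w7.npz",**w)
for p in([.403,.345,.03],[.410,.263,.018],[.415,.197,.018]): print(proj(w,p).round())
m=w["color"].max(2)<90
for p in([.41,.263,.018],[.415,.197,.018]): q=proj(w,p)[0]; print(rect(w,m,q,.018))
```

```text
15.3667 [0.4078625  0.34890025 0.20118788] [2.04725095e-04 7.24963419e-01 6.88787102e-01 5.72240212e-04]
[[248. 170.]]
[[258. 233.]]
[[264. 279.]]
rect 411.0 263.2  56.3x56.7 a87.1 | circ 411.2 263.8 d57.9
rect 415.9 198.0  37.7x36.6 a46.8 | circ 416.2 198.0 d38.7
```

View pics/w7.png

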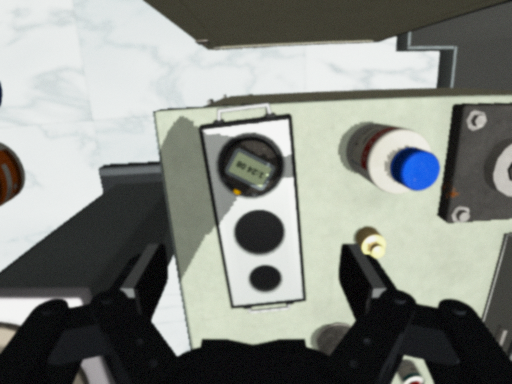

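The watch lies in the large nest at (249,168), display up and with a visible gap round it. Nests at (259,232) and (265,278) are free. Next is the blue cup.

jog_arm(moves=[0,0,0,0,0,-0.73,1,-1,0,0,0,0,0,1,-1,0,0,0,0,0,1,-1,0,0,0,0,0,1,-1,0,0,0,0,0,1,-1,0,0,0,0,0,1,-1,0,0,0,0,0,1,-1,0,0,0,0,0,1])

```text
t: 16.08
eef_pos: [0.407, 0.2079, 0.2005]
tool_rot: [0.0, 0.709, 0.705, 0.0]
contact_force: [0.4, -0.3, -0.1]
gripper_width: 1.004
grasp_force: 0.0
```

jog_arm(moves=[-1,0,0,0,0,0,1,-1,0,0,0,0,0,1,-1,0,0,0,0,0,1,-1,0,0,0,0,0,1,-1,0.5,0,0,0,0,1,-1,0.6,0,0,0,0,1,-1,0.7,0,0,0,0,1,-1,0.7,0,0,0,0,1])

```text
t: 16.75
eef_pos: [0.457, 0.0477, 0.2007]
tool_rot: [0.0, 0.709, 0.705, 0.0]
contact_force: [0.5, -0.1, -0.1]
gripper_width: 1.002
grasp_force: 0.0
```

jog_arm(moves=[-1,0.7,0,0,0,0,1,-1,0.7,0,0,0,0,1,-1,0.7,0,0,0,0,1,-1,0.7,0,0,0,0,1,-1,0.35,0,0,0,0,1,-1,0,0,0,0,0,1,0,0,0,0,0,0,1,0,0,0,0,0,0,1])

```text
t: 17.42
eef_pos: [0.519, -0.0725, 0.2003]
tool_rot: [-0.0, 0.71, 0.705, -0.0]
contact_force: [0.8, 0.5, -0.4]
gripper_width: 1.001
grasp_force: 0.0
```

Run:
```python
from h import *
o=get_obs(); print(o["t"],o["eef_pos"],o["tool_rot"])
c=snap("wrist","w8"); np.savez("w8.npz",**c); I=c["color"]; hsv=cv2.cvtColor(I,cv2.COLOR_BGR2HSV)
blue=(hsv[...,0]>88)&(hsv[...,0]<118)&(hsv[...,1]>80)
q=proj(c,[.521,-.072,.055])[0]; print(q)
b=blob(blue,q); P=cast(c,b,.055)*1000; print(P.min(0),P.max(0),cv2.boundingRect(b)); F=cast(c,b,0)*1000; print(F.min(0),F.max(0))
```

```text
17.4167 [ 0.51902418 -0.07249125  0.20025462] [-1.59782213e-04  7.09652997e-01  7.04551340e-01 -7.99369764e-05]
[254.40643765 172.35279416]
[495.66708687 -98.04374072] [545.39941056 -41.68832104] (229, 142, 51, 56)
[ 490.9818847  -118.85284313] [550.18030379 -51.77068197]
```

jog_arm(moves=[0,0.08,1,0,0,0,1,0,0,1,0,0,0,1,0,0,1,0,0,0,1,0,0,1,0,0,0,1,0,0,1,0,0,0,1,0,0,1,0,0,0,1,0,0,1,0,0,0,1,0,0,1,0,0,0,1])

```text
t: 18.13
eef_pos: [0.5209, -0.0697, 0.0398]
tool_rot: [-0.0, 0.708, 0.706, 0.001]
contact_force: [0.2, -0.2, 0.4]
gripper_width: 1.002
grasp_force: 0.0
```

jog_arm(moves=[0,0,0.7,0,0,0,1,0,0,0.3,0,0,0,1,0,0,0,0,0,0,0.4,0,0,0,0,0,0,0.4,0,0,0,0,0,0,0.4,0,0,0,0,0,0,0.4,0,0,0,0,0,0,0.4,0,0,0,0,0,0,0.4], grip_force=25)

```text
t: 18.8
eef_pos: [0.5216, -0.0713, 0.0215]
tool_rot: [0.001, 0.708, 0.706, 0.001]
contact_force: [-2.8, 1.1, 7.7]
gripper_width: 0.586
grasp_force: 25.7
```

jog_arm(moves=[0,0,0,0,0,0,0.4,0,0,-0.5,0,0,0,0.4,0,0,-1,0,0,0,0.4,0,0,-1,0,0,0,0.4,0,0,-1,0,0,0,0.4,0,0,-1,0,0,0,0.4,0,0,-1,0,0,0,0.4,0,0,-1,0,0,0,0.4])

```text
t: 19.47
eef_pos: [0.5208, -0.0717, 0.1523]
tool_rot: [0.0, 0.708, 0.706, 0.0]
contact_force: [0.5, -1.2, -0.7]
gripper_width: 0.583
grasp_force: 26.1
```

jog_arm(moves=[1,-0.92,0,0,0,0,0.4,1,-0.92,0,0,0,0,0.4,1,-0.92,0,0,0,0,0.4,1,-0.92,0,0,0,0,0.4,1,-0.92,0,0,0,0,0.4,1,-0.92,0,0,0,0,0.4,1,0,0,0,0,0,0.4,1,0,0,0,0,0,0.4])

```text
t: 20.13
eef_pos: [0.41, 0.0893, 0.1512]
tool_rot: [0.001, 0.708, 0.706, -0.0]
contact_force: [0.5, -0.1, -0.1]
gripper_width: 0.588
grasp_force: 26.1
```

jog_arm(moves=[1,0,0,0,0,0,0.4,1,0,0,0,0,0,0.4,1,0,0,0,0,0,0.4,1,0,0,0,0,0,0.4,1,0,0,0,0,0,0.4,1,0,0,0,0,0,0.4,1,0,0,0,0,0,0.4,1,0,0,0,0,0,0.4])

```text
t: 20.8
eef_pos: [0.4116, 0.2497, 0.1512]
tool_rot: [0.0, 0.708, 0.706, 0.0]
contact_force: [0.8, 0.6, -0.3]
gripper_width: 0.59
grasp_force: 26.2
```

jog_arm(moves=[0.75,0,0,0,0,0,0.4,0,0,0.5,0,0,0,0.4,0,0,1,0,0,0,0.4,0,0,1,0,0,0,0.4,0,0,1,0,0,0,0.4,0,0,1,0,0,0,0.4,0,0,0,0,0,0,0.4,0,0,0,0,0,0,0.4])

```text
t: 21.47
eef_pos: [0.411, 0.2625, 0.0598]
tool_rot: [-0.0, 0.709, 0.706, -0.001]
contact_force: [-0.2, 0.6, -0.1]
gripper_width: 0.587
grasp_force: 26.3
```

Run:
```python
from h import *
o=get_obs(); print(o["t"],o["eef_pos"],o["tool_rot"],o["gripper_width"])
s=snap("side","s9")
I=s["color"]; hsv=cv2.cvtColor(I,cv2.COLOR_BGR2HSV); blue=(hsv[...,0]>88)&(hsv[...,0]<118)&(hsv[...,1]>90); blue[:,300:]=0
q=proj(s,[.411,.263,.05])[0]; b=blob(blue,q); print(q,None if b is None else cv2.boundingRect(b))
print("exp",proj(s,[[.388,.263,.0424],[.434,.263,.0424],[.411,.263,.0424]]).round(1))
```

```text
21.4667 [0.41100542 0.26248778 0.05979723] [-4.80823121e-05  7.08507107e-01  7.05702464e-01 -1.30751663e-03] 0.5865469016083682
[229.06330933 128.0486926 ] (220, 111, 17, 27)
exp [[221.8 128.4]
 [236.5 131.2]
 [229.1 129.8]]
```

jog_arm(moves=[0,0,0.6,0,0,0,0.4,0,0,0.5,0,0,0,0.4,0,0,0.25,0,0,0,0.4,0,0,0.1,0,0,0,0.4,0,0,0,0,0,0,0.4,0,0,0,0,0,0,0.4,0,0,0,0,0,0,0.4,0,0,0,0,0,0,0.4])

```text
t: 22.18
eef_pos: [0.4113, 0.2637, 0.0315]
tool_rot: [0.0, 0.708, 0.706, -0.0]
contact_force: [-2.0, -0.6, 5.4]
gripper_width: 0.588
grasp_force: 26.7
```

jog_arm(moves=[0,0,0,0,0,0,0.7,0,0,0,0,0,0,0.75,0,0,0,0,0,0,0.85,0,0,0,0,0,0,0.95,0,0,-0.5,0,0,0,1,0,0,-1,0,0,0,1,0,0,-1,0,0,0,1,0,0,-1,0,0,0,1])

```text
t: 22.85
eef_pos: [0.4114, 0.2639, 0.1026]
tool_rot: [-0.0, 0.708, 0.706, -0.0]
contact_force: [0.4, -0.2, 0.0]
gripper_width: 0.998
grasp_force: 0.0
```

jog_arm(moves=[0,0,-1,0,0,0,1,0,0,-1,0,0,0,1,0,0,-1,0,0,0,1,0,0,-1,0,0,0,1,0,0,-1,0,0,0,1,0,0,0,0,0,0,1,0,0,0,0,0,0,1,0,0,0,0,0,0,1])

```text
t: 23.52
eef_pos: [0.4113, 0.2635, 0.2012]
tool_rot: [0.0, 0.708, 0.706, -0.0]
contact_force: [-0.3, -0.1, -0.8]
gripper_width: 0.996
grasp_force: 0.0
```

```bash
cat >> h.py <<'E'
def cupchk(c,P,h):
    I=c["color"]; hsv=cv2.cvtColor(I,cv2.COLOR_BGR2HSV); m=(hsv[...,0]>88)&(hsv[...,0]<118)&(hsv[...,1]>80)
    b=blob(m,proj(c,[*P,h])[0])
    if b is None: return None
    A=cast(c,b,h)*1000; return A.min(0).round(1),A.max(0).round(1)
E
python3 - <<'E'
from h import *
o=get_obs(); print(o["t"],o["eef_pos"])
c=snap("wrist","w10"); print(cupchk(c,[.411,.263],.065))
E
```

```text
23.5167 [0.41131145 0.26350271 0.2011769 ]
(array([385.8, 234.9]), array([436. , 294.9]))
```

Run:
```python
from h import *
s=snap("scene"); w=dict(np.load("w2.npz"))
for z in (0,.02,.05,.1,.15): print(z,(cast(s,[(270,157),(272,118),(278,82)],z)*1000).round(), (cast(w,[(320,255),(330,270)],z)*1000).round())
```

```text
0 [[ 644. -107.]
 [ 800. -229.]
 [ 968. -380.]] [[ 638. -100.]
 [ 658. -130.]]
0.02 [[ 628.  -94.]
 [ 781. -213.]
 [ 944. -361.]] [[ 633.  -88.]
 [ 652. -116.]]
0.05 [[ 605.  -75.]
 [ 752. -190.]
 [ 909. -333.]] [[626. -70.]
 [643. -96.]]
0.1 [[ 565.  -44.]
 [ 703. -152.]
 [ 851. -285.]] [[613. -39.]
 [628. -62.]]
0.15 [[ 526.  -13.]
 [ 655. -113.]
 [ 793. -238.]] [[600.  -8.]
 [613. -28.]]
```

jog_arm(moves=[-1,0,0,0,0,0,1,-1,0,0,0,0,0,1,-1,0,0,0,0,0,1,-1,0,0,0,0,0,1,-1,0,0,0,0,0,1,-1,0,0,0,0,0,1,-1,0,0,0,0,0,1,-1,0.4,0,0,0,0,1])

```text
t: 24.28
eef_pos: [0.4173, 0.1027, 0.2004]
tool_rot: [-0.001, 0.708, 0.706, -0.001]
contact_force: [-0.6, -0.3, 0.4]
gripper_width: 1.002
grasp_force: 0.0
```

jog_arm(moves=[-1,1,0,0,0,0,1,-1,1,0,0,0,0,1,-1,1,0,0,0,0,1,-1,1,0,0,0,0,1,-1,1,0,0,0,0,1,0,1,0,0,0,0,1,0,1,0,0,0,0,1,0,1,0,0,0,0,1])

```text
t: 24.95
eef_pos: [0.579, 0.0026, 0.2]
tool_rot: [-0.001, 0.709, 0.706, -0.001]
contact_force: [0.2, -0.5, -0.5]
gripper_width: 1.003
grasp_force: 0.0
```

jog_arm(moves=[0,1,0,0,0,0,1,0,1,0,0,0,0,1,0,0.5,0,0,0,0,1,0,0,0.5,0,0,0,1,0,0,1,0,0,0,1,0,0,0.5,0,0,0,1,0,0,0,0,0,0,1,0,0,0,0,0,0,1])

```text
t: 25.62
eef_pos: [0.6273, 0.003, 0.1604]
tool_rot: [-0.001, 0.708, 0.706, -0.001]
contact_force: [-0.6, 0.1, 0.3]
gripper_width: 1.001
grasp_force: 0.0
```

```bash
cat >> h.py <<'E'
def redchk(c,P,h=.054):
    hsv=cv2.cvtColor(c["color"],cv2.COLOR_BGR2HSV); m=((hsv[...,0]<8)|(hsv[...,0]>172))&(hsv[...,1]>140)
    b=blob(m,proj(c,[*P,h])[0])
    if b is None: return None
    A=cast(c,b,h)*1000; return A.min(0).round(1),A.max(0).round(1)
E
python3 - <<'E'
from h import *
o=get_obs(); print(o["t"],o["eef_pos"])
c=snap("wrist","w11"); print(redchk(c,[.628,.003]))
hsv=cv2.cvtColor(c["color"],cv2.COLOR_BGR2HSV); q=proj(c,[.628,.003,.038])[0].astype(int);print(q)
E
```

```text
25.6167 [0.62729438 0.00302513 0.16038442]
(array([621.5,  -6. ]), array([639. ,  15.9]))
[253 179]
```

jog_arm(moves=[0,0.12,1,0,0,0,1,0,0,1,0,0,0,1,0,0,1,0,0,0,1,0,0,1,0,0,0,1,0,0,1,0,0,0,1,0,0,1,0,0,0,1,0,0,0.8,0,0,0,1,0,0,0.5,0,0,0,1])

```text
t: 26.33
eef_pos: [0.6308, 0.0029, 0.0146]
tool_rot: [-0.0, 0.708, 0.706, -0.0]
contact_force: [-0.6, -0.9, 0.6]
gripper_width: 0.997
grasp_force: 0.0
```

jog_arm(moves=[0,0,0,0,0,0,0.6,0,0,0,0,0,0,0.3,0,0,0,0,0,0,0.2,0,0,0,0,0,0,0.2,0,0,0,0,0,0,0.2,0,0,0,0,0,0,0.2,0,0,0,0,0,0,0.2,0,0,0,0,0,0,0.2], grip_force=30)

```text
t: 27.0
eef_pos: [0.632, 0.0031, 0.0168]
tool_rot: [0.001, 0.708, 0.706, 0.001]
contact_force: [-1.0, -0.2, 6.1]
gripper_width: 0.351
grasp_force: 29.5
```

jog_arm(moves=[0,0,0,0,0,0,0.2,0,0,-0.5,0,0,0,0.2,0,0,-1,0,0,0,0.2,0,0,-1,0,0,0,0.2,0,0,-1,0,0,0,0.2,0,0,-1,0,0,0,0.2,0,0,-1,0,0,0,0.2,0,0,-1,0,0,0,0.2])

```text
t: 27.67
eef_pos: [0.631, 0.0031, 0.1473]
tool_rot: [0.0, 0.708, 0.706, 0.0]
contact_force: [-0.3, 0.2, 0.6]
gripper_width: 0.353
grasp_force: 29.8
```

Run:
```python
from h import *
o=get_obs(); print(o["t"],o["eef_pos"],o["gripper_width"])
c=snap("wrist","w12"); e=o["eef_pos"]; print(redchk(c,e[:2],e[2]+.040))
```

```text
27.6667 [0.63103591 0.0030724  0.14726964] 0.35257316282625434
(array([623. ,  -4.2]), array([641.2,  23.8]))
```

jog_arm(moves=[0,-1,0,0,0,0,0.2,0,-1,0,0,0,0,0.2,0,-1,0,0,0,0,0.2,0,-1,0,0,0,0,0.2,0,-1,0,0,0,0,0.2,0,-1,0,0,0,0,0.2,1,-0.95,0,0,0,0,0.2,1,-0.95,0,0,0,0,0.2])

```text
t: 28.38
eef_pos: [0.4724, 0.0428, 0.1459]
tool_rot: [0.001, 0.709, 0.705, 0.0]
contact_force: [0.9, 1.3, -0.7]
gripper_width: 0.35
grasp_force: 29.9
```

jog_arm(moves=[1,-0.95,0,0,0,0,0.2,1,-0.95,0,0,0,0,0.2,1,-0.95,0,0,0,0,0.2,1,0,0,0,0,0,0.2,1,0,0,0,0,0,0.2,1,0,0,0,0,0,0.2,1,0,0,0,0,0,0.2,0.7,0,0,0,0,0,0.2])

```text
t: 29.05
eef_pos: [0.4168, 0.1999, 0.1462]
tool_rot: [0.0, 0.708, 0.706, 0.001]
contact_force: [-0.3, -0.3, -0.6]
gripper_width: 0.347
grasp_force: 29.9
```

jog_arm(moves=[0,0,1,0,0,0,0.2,0,0,1,0,0,0,0.2,0,0,1,0,0,0,0.2,0,0,1,0,0,0,0.2,0,0,0.5,0,0,0,0.2,0,0,0,0,0,0,0.2,0,0,0,0,0,0,0.2,0,0,0,0,0,0,0.2])

```text
t: 29.72
eef_pos: [0.4175, 0.1983, 0.0564]
tool_rot: [0.0, 0.708, 0.706, 0.001]
contact_force: [0.7, -0.7, -0.3]
gripper_width: 0.345
grasp_force: 29.9
```

Run:
```python
from h import *
o=get_obs(); e=o["eef_pos"]; print(o["t"],e,o["gripper_width"])
c=snap("wrist"); s=snap("side")
print(redchk(c,e[:2],e[2]+.039),redchk(s,e[:2],e[2]+.039))
m=c["color"].max(2)<90; q=proj(c,[.4155,.1975,.018])[0]; b=blob(m,q); print(None if b is None else cv2.boundingRect(b), q)
q=q.astype(int)
im=np.hstack([cv2.resize(c["color"][q[1]-90:q[1]+70,q[0]-80:q[0]+80],(384,384),interpolation=cv2.INTER_CUBIC)]); cv2.imwrite("pics/z12.png",im); np.savez("w13.npz",**c)
p=proj(s,[.415,.197,.03])[0].astype(int); b=cv2.resize(s["color"][p[1]-32:p[1]+32,p[0]-32:p[0]+32],(384,384),interpolation=cv2.INTER_CUBIC); cv2.imwrite("pics/z12.png",np.hstack([im,b])); print(q,p)
```

```text
29.7167 [0.41747921 0.19834699 0.05638307] 0.3451978914255574
(array([409.3, 190.1]), array([426.9, 218.4])) (array([405. , 176.1]), array([428.4, 200.4]))
(0, 0, 508, 384) [248.87320059 219.38618004]
[248 219] [224 148]
```

jog_arm(moves=[-0.08,-0.09,0.5,0,0,0,0.2,0,0,0.5,0,0,0,0.2,0,0,0.2,0,0,0,0.2,0,0,0.15,0,0,0,0.2,0,0,0.1,0,0,0,0.2,0,0,0.05,0,0,0,0.2,0,0,0,0,0,0,0.2,0,0,0,0,0,0,0.2])

```text
t: 30.48
eef_pos: [0.4146, 0.196, 0.0265]
tool_rot: [0.001, 0.708, 0.706, -0.001]
contact_force: [-7.7, -4.1, 25.2]
gripper_width: 0.347
grasp_force: 32.3
```

Run:
```python
from h import *
o=get_obs(); e=o["eef_pos"]; print(o["contact_force"],e)
c=snap("wrist"); q=proj(c,[.4155,.1975,.03])[0].astype(int); s=snap("scene"); p=proj(s,[.415,.197,.03])[0].astype(int)
cv2.imwrite("pics/z13.png",np.hstack([cv2.resize(c["color"][q[1]-80:q[1]+60,q[0]-70:q[0]+70],(384,384),interpolation=cv2.INTER_CUBIC),cv2.resize(s["color"][p[1]-32:p[1]+32,p[0]-32:p[0]+32],(384,384),interpolation=cv2.INTER_CUBIC)])); print(q,p)
```

```text
[-7.7388979  -4.12297745 25.21143188] [0.41456482 0.19603995 0.0265183 ]
[253 249] [226 247]
```

View pics/z13.png

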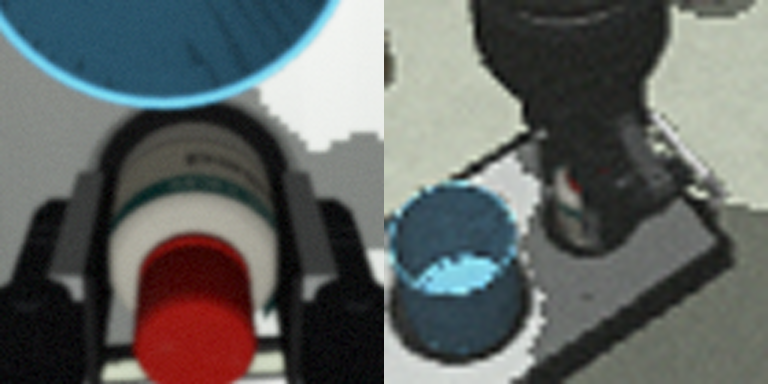

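The bottle stands inside the small nest, with the dark crescent visible on the far side and both sides, at crop x 95–300. It is pressed on the floor, so I ease off and release.

jog_arm(moves=[0,0,-0.05,0,0,0,0.2,0,0,0,0,0,0,0.5,0,0,0,0,0,0,0.6,0,0,0,0,0,0,0.8,0,0,0,0,0,0,1,0,0,-0.5,0,0,0,1,0,0,-1,0,0,0,1,0,0,-1,0,0,0,1])

```text
t: 31.25
eef_pos: [0.4143, 0.1961, 0.0768]
tool_rot: [-0.001, 0.708, 0.706, -0.001]
contact_force: [1.4, -0.7, 1.0]
gripper_width: 1.001
grasp_force: 0.0
```

jog_arm(moves=[0,0,-1,0,0,0,1,0,0,-1,0,0,0,1,0,0,-1,0,0,0,1,0,0,-1,0,0,0,1,0,0,-1,0,0,0,1,0,0,-0.5,0,0,0,1,0,0,0,0,0,0,1,0,0,0,0,0,0,1])

```text
t: 31.92
eef_pos: [0.415, 0.1961, 0.1864]
tool_rot: [0.0, 0.708, 0.706, 0.0]
contact_force: [-0.8, 0.3, -0.4]
gripper_width: 1.002
grasp_force: 0.0
```

Run:
```python
from h import *
o=get_obs(); e=o["eef_pos"]; print(o["t"],e)
c=snap("wrist","w14"); s=snap("side"); d=snap("scene")
for k in(c,s,d): print(redchk(k,[.416,.198],.064))
```

```text
31.9167 [0.41504852 0.19608386 0.1863765 ]
(array([406.6, 187.1]), array([424.1, 208.2]))
(array([407.7, 173.8]), array([424.1, 201.3]))
(array([406.9, 186.3]), array([422.4, 201.3]))
```

jog_arm(moves=[-1,0.05,0,0,0,0,1,-1,0.05,0,0,0,0,1,-1,0.05,0,0,0,0,1,-1,0.05,0,0,0,0,1,-1,0.05,0,0,0,0,1,-1,0.05,0,0,0,0,1,-1,0.05,0,0,0,0,1,-1,0.05,0,0,0,0,1])

```text
t: 32.73
eef_pos: [0.4216, 0.0352, 0.1853]
tool_rot: [-0.001, 0.708, 0.706, -0.001]
contact_force: [-0.5, 0.1, -0.6]
gripper_width: 1.001
grasp_force: 0.0
```

jog_arm(moves=[-0.5,0,0,0,0,0,1,0,0,0,0,0,1,1,0,0,0,0,0,1,1,0,0,0,0,0,1,1,0,0,0,0,0,0.05,1,0,0,0,0,0,0,1,0,0,0,0,0,0,1,0,0,0,0,0,0,1])

```text
t: 33.4
eef_pos: [0.4222, 0.0263, 0.186]
tool_rot: [-0.0, 0.779, 0.627, -0.0]
contact_force: [-0.1, -0.3, 0.3]
gripper_width: 1.003
grasp_force: 0.0
```

Run:
```python
from h import *
o=get_obs(); e=o["eef_pos"]; print(o["t"],e,o["tool_rot"])
c=snap("wrist","w15"); np.savez("w15.npz",**c); I=c["color"].astype(int)
q=proj(c,[[.4372,.0727,.034],[.4117,-.0439,.034],[.424,.0144,.034]]); print(q.round())
g=I[...,1]-(I[...,0]+I[...,2])/2
x,y=q[2].astype(int)
for yy in (y-40,y,y+30): print(yy,[(int(k),int(I[yy,k].max())) for k in g[yy,x-44:x+44:4]])
```

```text
33.4 [0.42218028 0.02630588 0.1859881 ] [-2.23830242e-04  7.78824547e-01  6.27241752e-01 -2.42811882e-04]
[[258. 123.]
 [257. 234.]
 [257. 182.]]Traceback (most recent call last):
  File "<stdin>", line 7, in <module>
IndexError: only integers, slices (`:`), ellipsis (`...`), numpy.newaxis (`None`) and integer or boolean arrays are valid indices
```

Run:
```python
from h import *
c=dict(np.load("w15.npz")); I=cv2.GaussianBlur(c["color"],(3,3),0).astype(float)
R=(I[...,1]*2/(I[...,0]+I[...,2]+1))
print(R[182,200:320:6].round(2)); print(I[182,200:320:6].max(1)); print(R[105:255:6,257].round(2))
for t in(1.04,1.05,1.06,1.07):
    m=cv2.morphologyEx((R<t).astype(np.uint8),cv2.MORPH_CLOSE,np.ones((9,9))); m=cv2.morphologyEx(m,cv2.MORPH_OPEN,np.ones((5,5))); m[260:]=0
    print(t,rect(c,m,(257,182),.032)); b=blob(m,(257,182)); print(cv2.minAreaRect(b) if b is not None else 0)
```

```text
[1.08 1.08 1.09 1.09 1.09 1.08 1.05 1.02 1.04 1.09 1.09 1.02 1.03 1.08
 1.08 1.08 1.07 1.07 1.08 1.07]
[112. 109. 111. 114. 114. 111. 128. 158. 112. 120. 114. 153. 157. 157.
 183. 200. 201. 202. 201. 201.]
[1.08 1.07 1.07 1.08 1.02 1.01 1.05 1.07 1.07 1.09 1.08 1.08 1.1  1.09
 1.07 1.07 1.08 1.08 1.07 1.01 1.02 1.02 1.07 1.08 1.07]
1.04 rect 422.0 11.2  117.2x43.4 a78.9 | circ 421.1 10.9 d122.0
((255.0, 181.0), (108.0, 44.0), 90.0)
1.05 rect 421.3 11.4  117.9x44.3 a78.6 | circ 422.3 10.6 d123.3
((254.5, 181.0), (108.0, 45.0), 90.0)
1.06 rect 421.7 10.9  118.9x45.4 a78.6 | circ 421.6 10.6 d124.3
((255.0, 181.5), (109.0, 46.0), 90.0)
1.07 rect 369.2 61.9  278.7x488.3 a76.4 | circ 355.7 17.7 d517.5
((219.0, 129.5), (259.0, 438.0), 90.0)
```

jog_arm(moves=[-0.72,0.13,0.5,0,0,0,1,0,0,1,0,0,0,1,0,0,1,0,0,0,1,0,0,1,0,0,0,1,0,0,1,0,0,0,1,0,0,1,0,0,0,1,0,0,1,0,0,0,1,0,0,0,0,0,0,1])

```text
t: 34.12
eef_pos: [0.4196, 0.0114, 0.0536]
tool_rot: [-0.002, 0.779, 0.627, -0.002]
contact_force: [-0.5, 1.1, -0.7]
gripper_width: 1.002
grasp_force: 0.0
```

Run:
```python
from h import *
o=get_obs(); print(o["eef_pos"],o["tool_rot"],o["q"].round(2))
```

```text
[0.41963829 0.01144542 0.05364706] [-0.00169772  0.77902436  0.62698786 -0.00209534] [ 0.21  0.39 -0.44  2.26  0.31  0.56 -0.69]
```

jog_arm(moves=[0,0,1,0,0,0,1,0,0,0.7,0,0,0,1,0,0,0.4,0,0,0,1,0,0,0,0,0,0,1,0,0,0,0,0,0,0.6,0,0,0,0,0,0,0.3,0,0,0,0,0,0,0.3,0,0,0,0,0,0,0.3], grip_force=70)

```text
t: 34.78
eef_pos: [0.4222, 0.0116, 0.015]
tool_rot: [0.0, 0.779, 0.627, 0.0]
contact_force: [0.6, -3.1, 6.7]
gripper_width: 0.455
grasp_force: 6.2
```

jog_arm(moves=[0,0,0,0,0,0,0.3,0,0,0,0,0,0,0.3,0,0,0,0,0,0,0.3,0,0,-0.3,0,0,0,0.3,0,0,-0.7,0,0,0,0.3,0,0,-1,0,0,0,0.3,0,0,-1,0,0,0,0.3,0,0,-1,0,0,0,0.3])

```text
t: 35.45
eef_pos: [0.421, 0.0115, 0.0953]
tool_rot: [-0.0, 0.779, 0.627, -0.0]
contact_force: [0.3, 0.1, -2.8]
gripper_width: 0.433
grasp_force: 71.3
```

Run:
```python
from h import *
o=get_obs(); e=o["eef_pos"]; print(e,o["tool_rot"],o["gripper_width"],o["contact_force"])
c=snap("wrist","w16"); np.savez("w16.npz",**c)
I=cv2.GaussianBlur(c["color"],(3,3),0).astype(float); R=(I[...,1]*2/(I[...,0]+I[...,2]+1))
q=proj(c,[*e[:2],e[2]+.02])[0]; print(q)
for t in(1.04,1.05,1.06):
    m=((R<t)&(I.max(2)>90)).astype(np.uint8); m=cv2.morphologyEx(cv2.morphologyEx(m,cv2.MORPH_CLOSE,np.ones((9,9))),cv2.MORPH_OPEN,np.ones((5,5)))
    b=blob(m,(q[0],q[1]-40)); print(None if b is None else (cv2.boundingRect(b), rect(c,m,(q[0],q[1]-40),e[2]+.02)))
```

```text
[0.42104754 0.01150951 0.09525324] [-3.99422136e-04  7.79335562e-01  6.26606530e-01 -4.23474415e-04] 0.4328515633239271 [ 0.27967505  0.08079813 -2.83030682]
[252.42091874 269.75414774]
None
None
None
```

jog_arm(moves=[0,0,-0.3,0,0,-0.85,0.3,0,0,-0.3,0,0,-0.85,0.3,0,0,-0.3,0,0,-0.85,0.3,0,0,-0.3,0,0,-0.85,0.3,0,0,0,0,0,-0.85,0.3,-0.5,-0.08,0,0,0,0,0.3,-0.8,-0.12,0,0,0,0,0.3,-0.9,-0.15,0,0,0,0,0.3])

```text
t: 36.17
eef_pos: [0.4179, -0.0327, 0.1182]
tool_rot: [-0.0, 0.677, 0.736, 0.0]
contact_force: [0.6, 0.3, -3.9]
gripper_width: 0.439
grasp_force: 71.4
```

jog_arm(moves=[-1,-0.15,0,0,0,0,0.3,-1,-0.15,0,0,0,0,0.3,-1,-0.15,0,0,0,0,0.3,-1,-0.15,0,0,0,0,0.3,-1,-0.15,0,0,0,0,0.3,0,0,0,0,0,0,0.3,0,0,0,0,0,0,0.3,0,0,0,0,0,0,0.3])

```text
t: 36.83
eef_pos: [0.4111, -0.1331, 0.1181]
tool_rot: [-0.0, 0.678, 0.735, 0.0]
contact_force: [-0.5, -0.3, -3.4]
gripper_width: 0.434
grasp_force: 71.4
```

Run:
```python
from h import *
o=get_obs(); e=o["eef_pos"]; print(e,o["tool_rot"],o["gripper_width"],o["contact_force"])
c=snap("wrist","w17"); np.savez("w17.npz",**c)
m=c["color"].max(2)<100
for p in([.404,-.229,.018],[.413,-.343,.018]): q=proj(c,p)[0]; print(q.round(),rect(c,m,q,.018))
# held applicator far (tool +x) cheek: bright profile up the column
I=c["color"].max(2); q=proj(c,[*e[:2],e[2]+.02])[0].astype(int); print(q)
print([(v,int(I[v,q[0]])) for v in range(100,300,4)])
```

```text
[ 0.4110682  -0.13314875  0.11812206] [-3.29397472e-04  6.78127187e-01  7.34944494e-01  1.32150503e-05] 0.43422717470862143 [-0.5123296  -0.29498756 -3.410314  ]
[237. 282.] rect 425.9 -258.3  641.3x267.2 a4.5 | circ 436.5 -391.4 d641.3
[239. 368.] rect 425.9 -258.3  641.3x267.2 a4.5 | circ 436.5 -391.4 d641.3
[251 269]
[(100, 216), (104, 212), (108, 213), (112, 215), (116, 205), (120, 130), (124, 127), (128, 125), (132, 167), (136, 122), (140, 121), (144, 66), (148, 86), (152, 95), (156, 156), (160, 243), (164, 243), (168, 242), (172, 243), (176, 157), (180, 122), (184, 124), (188, 117), (192, 133), (196, 120), (200, 102), (204, 13), (208, 14), (212, 69), (216, 133), (220, 125), (224, 23), (228, 16), (232, 21), (236, 22), (240, 20), (244, 24), (248, 34), (252, 35), (256, 32), (260, 32), (264, 33), (268, 29), (272, 32), (276, 27), (280, 25), (284, 33), (288, 29), (292, 27), (296, 30)]
```

jog_arm(moves=[-0.95,-0.15,0,0,0,0,0.3,-0.95,-0.15,0,0,0,0,0.3,-0.95,-0.15,0,0,0,0,0.3,-0.95,-0.14,0,0,0,0,0.3,-0.97,-0.14,0,0,0,0,0.3,0,0,0.8,0,0,0,0.3,0,0,1,0,0,0,0.3,0,0,1,0,0,0,0.3])

```text
t: 37.55
eef_pos: [0.4053, -0.2295, 0.062]
tool_rot: [0.001, 0.678, 0.735, 0.0]
contact_force: [-0.3, 0.6, -2.7]
gripper_width: 0.434
grasp_force: 71.4
```

jog_arm(moves=[0,0,0.8,0,0,0,0.3,0,0,0.4,0,0,0,0.3,0,0,0.1,0,0,0,0.3,0,0,0,0,0,0,0.3,0,0,0,0,0,0,0.3,0,0,0,0,0,0,0.3,0,0,0,0,0,0,0.3,0,0,0,0,0,0,0.3])

```text
t: 38.22
eef_pos: [0.405, -0.2303, 0.037]
tool_rot: [0.001, 0.678, 0.735, 0.0]
contact_force: [0.6, 0.6, -3.0]
gripper_width: 0.434
grasp_force: 71.3
```

Run:
```python
from h import *
o=get_obs(); e=o["eef_pos"]; print(e,o["tool_rot"],o["contact_force"])
c=snap("wrist","w18"); s=snap("side","s18"); np.savez("w18.npz",**c)
q=proj(c,[.404,-.2,.03])[0].astype(int); p=proj(s,[.404,-.229,.03])[0].astype(int)
a=c["color"][90:290,156:356]; b=s["color"][p[1]-50:p[1]+50,p[0]-50:p[0]+50]; print(p-50)
cv2.imwrite("pics/z18.png",np.hstack([cv2.resize(a,(400,400),interpolation=cv2.INTER_CUBIC),cv2.resize(b,(400,400),interpolation=cv2.INTER_CUBIC)]))
```

```text
[ 0.40496325 -0.23025538  0.03697002] [6.84666364e-04 6.78248832e-01 7.34831976e-01 1.42570605e-04] [ 0.59964256  0.56669592 -3.00710278]
[123 225]
```

View pics/z18.png

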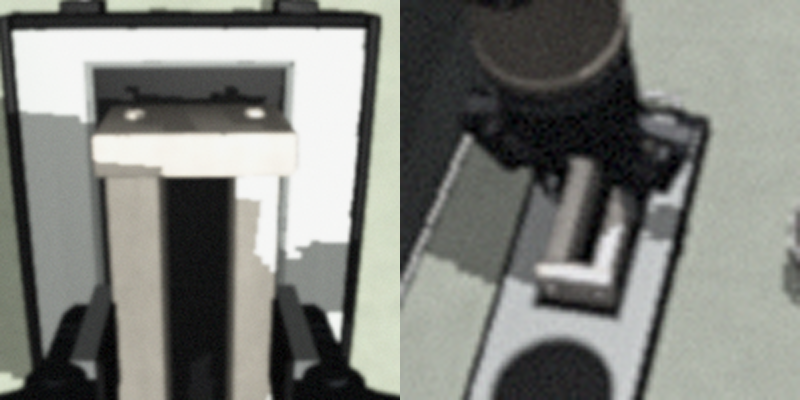

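The wrist crop shows the nest opening from x 88–294 with its far edge at y 66. The cheek's top face spans x 93–295 with its outer edge at y 133, and its foot is at y≈103. Casting these.

Run:
```python
from h import *
c=dict(np.load("w18.npz")); t=np.array([405,-230.3])
A=np.array([[-.081,.997],[.997,.081]]).T
q=lambda p,z:((cast(c,np.array(p)/2+[156,90],z)*1000-t)@A).round(1)
print("nest L,R,far",q([(88,80),(294,80),(191,66)],.018)); print("cheek top L,R,far",q([(93,133),(295,133),(194,133)],.059)); print("foot L R",q([(97,104),(290,104)],.025))
```

```text
nest L,R,far [[ 60.5 -27.5]
 [ 60.5  27.5]
 [ 64.1   0. ]]
cheek top L,R,far [[ 55.6 -20. ]
 [ 55.5  21.5]
 [ 55.5   0.8]]
foot L R [[ 55.3 -24.3]
 [ 55.3  25.6]]
```

jog_arm(moves=[0.16,-0.03,0,0,0,0,0.3,0,0,0.2,0,0,0,0.3,0,0,0.2,0,0,0,0.3,0,0,0.15,0,0,0,0.3,0,0,0.1,0,0,0,0.3,0,0,0.05,0,0,0,0.3,0,0,0,0,0,0,0.3,0,0,0,0,0,0,0.3])

```text
t: 38.98
eef_pos: [0.4036, -0.2268, 0.0252]
tool_rot: [0.0, 0.678, 0.735, -0.001]
contact_force: [-13.6, 7.0, 50.4]
gripper_width: 0.436
grasp_force: 78.1
```

jog_arm(moves=[0,0,-0.1,0,0,0,0.3,0,0,0,0,0,0,0.3,0,0,0,0,0,0,0.3,0,0,0,0,0,0,0.3,0,0,0,0,0,0,0.3,0,0,0,0,0,0,0.3,0,0,0,0,0,0,0.3,0,0,0,0,0,0,0.3])

```text
t: 39.65
eef_pos: [0.404, -0.2269, 0.0253]
tool_rot: [0.0, 0.678, 0.735, -0.0]
contact_force: [-5.2, 4.1, 21.8]
gripper_width: 0.433
grasp_force: 74.5
```

jog_arm(moves=[0,0,0,0,0,0,0.5,0,0,0,0,0,0,0.6,0,0,0,0,0,0,0.8,0,0,0,0,0,0,1,0,0,-0.3,0,0,0,1,0,0,-0.7,0,0,0,1,0,0,-1,0,0,0,1,0,0,-1,0,0,0,1])

```text
t: 40.32
eef_pos: [0.4032, -0.2265, 0.0849]
tool_rot: [-0.001, 0.678, 0.735, -0.0]
contact_force: [-0.3, 0.1, 0.6]
gripper_width: 0.998
grasp_force: 0.0
```

jog_arm(moves=[0,0,-1,0,0,0,1,0,0,-1,0,0,0,1,0,0,-1,0,0,0,1,0,0,-1,0,0,0,1,0,0,-1,0,0,0,1,0,0,-1,0,0,0,1,0,0,0,0,0,0,1,0,0,0,0,0,0,1])

```text
t: 40.98
eef_pos: [0.4042, -0.2272, 0.2054]
tool_rot: [0.001, 0.678, 0.735, 0.0]
contact_force: [-0.9, 0.4, -0.9]
gripper_width: 1.001
grasp_force: 0.0
```

Run:
```python
from h import *
o=get_obs(); e=o["eef_pos"]; print(o["t"],e)
c=snap("wrist","w19"); np.savez("w19.npz",**c); I=c["color"]; g=cv2.GaussianBlur(I,(3,3),0).max(2)
q=proj(c,[[.404,-.229,.044],[.399,-.17,.044],[.409,-.288,.044],[.4,-.166,.018],[.409,-.292,.018]]); print(q.round(1))
x=int(q[0,0]); print("col",[(v,int(g[v,x-14])) for v in range(int(q[3,1])-16,int(q[3,1])+16,2)],[(v,int(g[v,x-14])) for v in range(int(q[4,1])-24,int(q[4,1])+12,2)])
y=int(q[0,1]); print("row",[(u,int(g[y,u])) for u in range(x-36,x+37,2)])
m=c["color"].max(2)<100; q=proj(c,[.413,-.343,.018])[0]; print(rect(c,m,q,.018))
```

```text
40.9833 [ 0.40420215 -0.22716028  0.20542715]
[[251.6 169.9]
 [251.2 112. ]
 [251.9 221.6]
 [252.6 106.1]
 [251.6 215.2]]
col [(90, 193), (92, 147), (94, 58), (96, 102), (98, 211), (100, 233), (102, 232), (104, 213), (106, 145), (108, 80), (110, 77), (112, 120), (114, 157), (116, 221), (118, 233), (120, 233)] [(191, 150), (193, 156), (195, 192), (197, 227), (199, 230), (201, 230), (203, 229), (205, 227), (207, 220), (209, 161), (211, 181), (213, 230), (215, 233), (217, 231), (219, 223), (221, 219), (223, 218), (225, 218)]
row [(215, 131), (217, 132), (219, 130), (221, 129), (223, 131), (225, 128), (227, 105), (229, 60), (231, 29), (233, 65), (235, 138), (237, 157), (239, 156), (241, 156), (243, 152), (245, 104), (247, 37), (249, 19), (251, 19), (253, 20), (255, 19), (257, 20), (259, 27), (261, 89), (263, 145), (265, 160), (267, 183), (269, 166), (271, 85), (273, 37), (275, 74), (277, 115), (279, 133), (281, 139), (283, 140), (285, 131), (287, 129)]
rect 425.2 -378.4  873.1x462.8 a4.3 | circ 438.0 -547.9 d881.8
```

jog_arm(moves=[0.97,0.45,0,0,0,0,1,0.97,0.45,0,0,0,0,1,0.97,0.45,0,0,0,0,1,0.97,0.45,0,0,0,0,1,0.97,0.45,0,0,0,0,1,0.97,0.45,0,0,0,0,1,0.97,0.45,0,0,0,0,1,0.97,0.45,0,0,0,0,1])

```text
t: 41.7
eef_pos: [0.4623, -0.0653, 0.203]
tool_rot: [-0.001, 0.678, 0.735, -0.001]
contact_force: [-0.0, 0.0, -0.2]
gripper_width: 0.996
grasp_force: 0.0
```

jog_arm(moves=[0.97,0.46,0,0,0,0,1,0.97,0.46,0,0,0,0,1,0.97,0.46,0,0,0,0,1,0.97,0.46,0,0,0,0,1,0.97,0.46,0,0,0,0,1,0.97,0.46,0,0,0,0,1,0.97,0.46,0,0,0,0,1,0,0,0,0,0,0,1])

```text
t: 42.37
eef_pos: [0.5164, 0.0789, 0.2034]
tool_rot: [-0.001, 0.676, 0.737, 0.001]
contact_force: [0.1, 0.2, 0.7]
gripper_width: 0.997
grasp_force: 0.0
```

```bash
cat >> h.py <<'E'
def metal(c,q,z,t,cut=384):
    I=cv2.GaussianBlur(c["color"],(3,3),0).astype(float); R=(I[...,1]*2/(I[...,0]+I[...,2]+1))
    m=((R<t)&(I.max(2)>45)).astype(np.uint8); m=cv2.morphologyEx(cv2.morphologyEx(m,cv2.MORPH_CLOSE,np.ones((7,7))),cv2.MORPH_OPEN,np.ones((5,5))); m[int(cut):]=0
    b=blob(m,q)
    if b is None: return None
    A=cast(c,b,z)*1000; return cv2.boundingRect(b),A.min(0).round(1),A.max(0).round(1)
E
python3 - <<'E'
from h import *
o=get_obs(); e=o["eef_pos"]; print(o["t"],e)
c=snap("wrist","w20"); np.savez("w20.npz",**c); q=proj(c,[.5166,.0735,.076])[0]; print(q)
for t in (1.03,1.04,1.05,1.06): print(t,metal(c,q,.076,t))
g=cv2.medianBlur(cv2.cvtColor(c["color"],cv2.COLOR_BGR2GRAY),3)[int(q[1])-60:int(q[1])+60,int(q[0])-60:int(q[0])+60]
h=cv2.HoughCircles(g,cv2.HOUGH_GRADIENT_ALT,1.5,5,param1=150,param2=.6,minRadius=22,maxRadius=55)
if h is not None:
    for k in h[0]: p=(k[0]+int(q[0])-60,k[1]+int(q[1])-60); print("circ",p,k[2],cast(c,p,.076)*1000)
E
```

```text
42.3667 [0.51642426 0.07894076 0.20339899]
[251.91497684 184.07196476]
1.03 ((220, 142, 63, 73), array([486.5,  42.6]), array([545.9, 113.8]))
1.04 ((219, 141, 65, 75), array([485.6,  41.9]), array([546.8, 114.5]))
1.05 ((219, 140, 65, 76), array([485.6,  41.5]), array([547. , 115.2]))
1.06 ((218, 140, 67, 77), array([484.7,  40.7]), array([547.6, 115.3]))
circ (np.float32(251.0), np.float32(182.5)) 29.21055 [[515.61273068  74.9722426 ]]
```

jog_arm(moves=[-0.25,0,1,0,0,0,1,0,0,1,0,0,0,1,0,0,1,0,0,0,1,0,0,1,0,0,0,1,0,0,0.5,0,0,0,1,0,0,0,0,0,0,1,0,0,0,0,0,0,1,0,0,0,0,0,0,1])

```text
t: 43.08
eef_pos: [0.5172, 0.0691, 0.1151]
tool_rot: [0.0, 0.678, 0.735, 0.0]
contact_force: [-0.5, 0.3, 0.3]
gripper_width: 0.994
grasp_force: 0.0
```

Run:
```python
from h import *
o=get_obs(); e=o["eef_pos"]; print(o["t"],e)
c=snap("wrist"); q=proj(c,[.516,.073,.076])[0]; print(q)
for t in (1.03,1.045): print(t,metal(c,q,.076,t,q[1]+60))
```

```text
43.0833 [0.51723353 0.06912753 0.11508508]
[250.27928196 212.17923939]
1.03 ((205, 147, 92, 105), array([486.3,  43.5]), array([546. , 116.5]))
1.045 ((204, 146, 93, 108), array([485.6,  42.6]), array([546.5, 117. ]))
```

jog_arm(moves=[0.2,-0.05,0,0,0,0,1,0,0,1,0,0,0,1,0,0,1,0,0,0,1,0,0,1,0,0,0,1,0,0,0.7,0,0,0,1,0,0,0.3,0,0,0,1,0,0,0,0,0,0,1,0,0,0,0,0,0,0.6], grip_force=60)

```text
t: 43.8
eef_pos: [0.5159, 0.0735, 0.035]
tool_rot: [0.0, 0.678, 0.735, 0.0]
contact_force: [0.2, 0.1, -0.2]
gripper_width: 0.88
grasp_force: 0.0
```

jog_arm(moves=[0,0,0,0,0,0,0.6,0,0,0,0,0,0,0.6,0,0,0,0,0,0,0.6,0,0,0,0,0,0,0.6,0,0,0,0,0,0,0.6,0,0,0,0,0,0,0.6,0,0,0,0,0,0,0.6,0,0,0,0,0,0,0.6])

```text
t: 44.47
eef_pos: [0.5163, 0.0734, 0.0358]
tool_rot: [0.001, 0.678, 0.735, 0.001]
contact_force: [-0.3, -0.2, 4.7]
gripper_width: 0.707
grasp_force: 64.9
```

jog_arm(moves=[0,0,-0.3,0,0,0,0.6,0,0,-0.7,0,0,0,0.6,0,0,-1,0,0,0,0.6,0,0,-1,0,0,0,0.6,0,0,-1,0,0,0,0.6,0,0,-1,0,0,0,0.6,0,0,0,0,0,0,0.6,0,0,0,0,0,0,0.6])

```text
t: 45.13
eef_pos: [0.516, 0.073, 0.1353]
tool_rot: [0.001, 0.678, 0.735, 0.001]
contact_force: [-0.2, -0.1, -4.2]
gripper_width: 0.71
grasp_force: 65.9
```

Run:
```python
from h import *
o=get_obs(); e=o["eef_pos"]; print(o["t"],e,o["contact_force"])
c=snap("wrist"); h=e[2]+.041; q=proj(c,[*e[:2],h])[0]; print(q)
for t in (1.02,1.03,1.045): print(t,metal(c,q,h,t,q[1]+60))
```

```text
45.1333 [0.5160262  0.07297243 0.13533974] [-0.18775912 -0.08108266 -4.22060285]
[251.30941032 298.6857721 ]
1.02 ((161, 179, 166, 166), array([478.9,  48.1]), array([546.9, 124.8]))
1.03 ((161, 178, 184, 167), array([478.9,  48.1]), array([552.6, 125. ]))
1.045 ((161, 178, 185, 167), array([478.9,  48.1]), array([553. , 125.1]))
```

jog_arm(moves=[-0.71,-0.86,0,0,0,0,0.6,-0.71,-0.86,0,0,0,0,0.6,-0.71,-0.86,0,0,0,0,0.6,-0.71,-0.86,0,0,0,0,0.6,-0.71,-0.86,0,0,0,0,0.6,-0.71,-0.86,0,0,0,0,0.6,-0.95,-0.1,0,0,0,0,0.6,-0.95,-0.1,0,0,0,0,0.6])

```text
t: 45.85
eef_pos: [0.416, -0.0591, 0.133]
tool_rot: [-0.001, 0.678, 0.735, -0.001]
contact_force: [0.3, 0.5, -2.8]
gripper_width: 0.705
grasp_force: 66.1
```

jog_arm(moves=[-0.95,-0.1,0,0,0,0,0.6,-0.95,-0.1,0,0,0,0,0.6,-0.95,-0.1,0,0,0,0,0.6,-0.95,-0.1,0,0,0,0,0.6,-0.95,-0.1,0,0,0,0,0.6,-0.95,-0.1,0,0,0,0,0.6,-0.95,-0.1,0,0,0,0,0.6,-0.95,-0.1,0,0,0,0,0.6])

```text
t: 46.52
eef_pos: [0.4134, -0.2117, 0.1329]
tool_rot: [-0.001, 0.678, 0.735, -0.0]
contact_force: [-0.6, -0.6, -2.6]
gripper_width: 0.709
grasp_force: 66.1
```

jog_arm(moves=[-0.95,-0.1,0,0,0,0,0.6,-0.95,-0.1,0,0,0,0,0.6,-0.95,-0.1,0,0,0,0,0.6,-0.95,-0.1,0,0,0,0,0.6,-0.95,-0.1,0,0,0,0,0.6,-0.95,-0.1,0,0,0,0,0.6,-0.88,-0.1,0,0,0,0,0.6,0,0,0,0,0,0,0.6])

```text
t: 47.18
eef_pos: [0.4094, -0.3471, 0.1326]
tool_rot: [-0.001, 0.68, 0.733, -0.001]
contact_force: [0.3, -0.2, -3.9]
gripper_width: 0.71
grasp_force: 66.0
```

jog_arm(moves=[0,0,1,0,0,0,0.6,0,0,1,0,0,0,0.6,0,0,1,0,0,0,0.6,0,0,0.3,0,0,0,0.6,0,0,0,0,0,0,0.6,0,0,0,0,0,0,0.6,0,0,0,0,0,0,0.6,0,0,0,0,0,0,0.6])

```text
t: 47.85
eef_pos: [0.412, -0.3438, 0.0694]
tool_rot: [0.001, 0.678, 0.735, 0.0]
contact_force: [0.8, -1.0, -2.0]
gripper_width: 0.708
grasp_force: 66.1
```

Run:
```python
from h import *
o=get_obs(); e=o["eef_pos"]; print(o["t"],e,o["contact_force"])
c=snap("wrist","w22"); s=snap("side","s22"); h=e[2]+.041
A=(cast(s,[0,0],h)); q=proj(s,[*e[:2],h])[0]; print(q); print(metal(s,q,h,1.03))
# nest far arc in wrist view: dark edge going up from tin along tool x
t=e[:2]; ex=np.array([-.081,.997]);ey=np.array([.997,.081]); g=cv2.GaussianBlur(c["color"],(3,3),0).max(2)
for k in(-20,-10,0,10,20):
    r=np.arange(14,46,1.); P=np.array([[*(t+ex*a/1000+ey*k/1000),.018] for a in r]); uv=proj(c,P).round().astype(int); print(k,[(int(a),int(g[v,u])) for a,(u,v) in zip(r,uv) if 0<=v<384][::2])
```

```text
47.85 [ 0.41197389 -0.34381954  0.06935565] [ 0.84896034 -0.96534003 -2.01633949]
[154.0176277  307.29483515]
((0, 0, 512, 384), array([-513.5, -556.7]), array([1238.1, 1053. ]))
-20 [(14, 80), (16, 100), (18, 47), (20, 23), (22, 23), (24, 23), (26, 25), (28, 57), (30, 114), (32, 148), (34, 148), (36, 150), (38, 149), (40, 149), (42, 151), (44, 152)]
-10 [(14, 70), (16, 65), (18, 64), (20, 78), (22, 81), (24, 25), (26, 24), (28, 24), (30, 23), (32, 26), (34, 72), (36, 141), (38, 149), (40, 150), (42, 224), (44, 245)]
0 [(14, 66), (16, 58), (18, 59), (20, 69), (22, 91), (24, 77), (26, 22), (28, 23), (30, 23), (32, 24), (34, 25), (36, 97), (38, 235), (40, 246), (42, 245), (44, 245)]
10 [(14, 65), (16, 68), (18, 70), (20, 73), (22, 92), (24, 27), (26, 25), (28, 24), (30, 38), (32, 56), (34, 79), (36, 196), (38, 245), (40, 246), (42, 245), (44, 245)]
20 [(14, 78), (16, 107), (18, 108), (20, 29), (22, 39), (24, 54), (26, 56), (28, 58), (30, 92), (32, 192), (34, 244), (36, 245), (38, 245), (40, 246), (42, 245), (44, 245)]
```

jog_arm(moves=[0.05,0.05,0,0,0,0,0.6,0,0,0.5,0,0,0,0.6,0,0,0.3,0,0,0,0.6,0,0,0.2,0,0,0,0.6,0,0,0.1,0,0,0,0.6,0,0,0.05,0,0,0,0.6,0,0,0,0,0,0,0.6,0,0,0,0,0,0,0.6])

```text
t: 48.62
eef_pos: [0.4114, -0.3419, 0.0459]
tool_rot: [-0.001, 0.678, 0.735, -0.001]
contact_force: [-5.4, 3.8, 10.3]
gripper_width: 0.706
grasp_force: 67.5
```

jog_arm(moves=[0,0,0,0,0,0,0.8,0,0,0,0,0,0,0.85,0,0,0,0,0,0,0.95,0,0,0,0,0,0,1,0,0,-0.3,0,0,0,1,0,0,-0.7,0,0,0,1,0,0,-1,0,0,0,1,0,0,-1,0,0,0,1])

```text
t: 49.28
eef_pos: [0.4119, -0.342, 0.1059]
tool_rot: [-0.001, 0.678, 0.735, 0.0]
contact_force: [0.1, 0.8, 0.5]
gripper_width: 0.998
grasp_force: 0.0
```

jog_arm(moves=[0,0,-1,0,0,0,1,0,0,-1,0,0,0,1,0,0,-1,0,0,0,1,0,0,-1,0,0,0,1,0,0,-1,0,0,0,1,0,0,-1,0,0,0,1,0,0,-1,0,0,0,1,0,0,0,0,0,0,1])

```text
t: 49.95
eef_pos: [0.4142, -0.3433, 0.2498]
tool_rot: [0.003, 0.678, 0.735, 0.0]
contact_force: [0.7, -0.4, 0.5]
gripper_width: 1.002
grasp_force: 0.0
```

Run:
```python
from h import *
o=get_obs(); print(o["t"],o["eef_pos"],o["contact_force"])
c=snap("wrist","w23"); d=snap("scene","f1")
q=proj(c,[.413,-.343,.086])[0]; print(q,metal(c,q,.086,1.03,q[1]+50))
a=proj(c,[.407,-.27,.03])[0].astype(int)
x0,y0=a[0]-95,max(a[1]-100,0)
A=cv2.resize(c["color"][y0:y0+190,x0:x0+190],(400,400),interpolation=cv2.INTER_CUBIC)
b=proj(d,[.41,.265,.03])[0].astype(int); B=cv2.resize(d["color"][b[1]-65:b[1]+65,b[0]-65:b[0]+65],(400,400),interpolation=cv2.INTER_CUBIC)
cv2.imwrite("pics/z23.png",np.hstack([A,B])); print(x0,y0)
```

```text
49.95 [ 0.41416221 -0.34333177  0.24976519] [ 0.70701943 -0.39355072  0.4777828 ]
[250.34720434 166.74393706] ((208, 0, 86, 199), array([ 362.4, -379.5]), array([ 453.8, -183.2]))
155 0
```

View pics/z23.png

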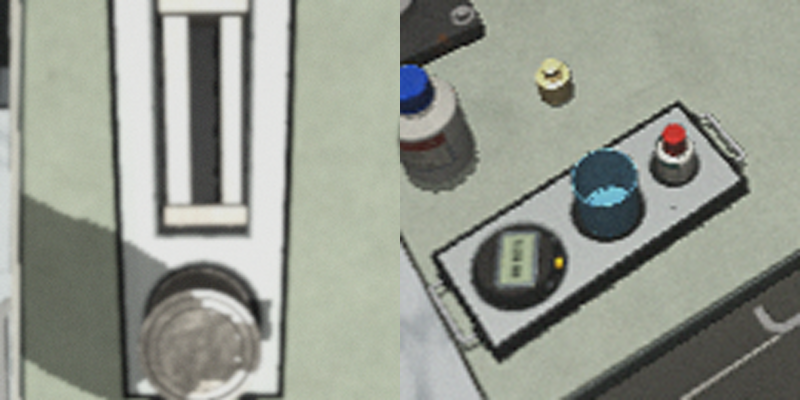

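The picture shows the applicator with a dark gap on every side and the tin in the round nest at crop (200,345). In the flow tray, the watch (518,268), cup (607,195) and dropper (674,158) stand upright in their nests.

```bash
python3 -c "
from station import *
print(hand_in())"
```

```text
the job is handed in; nothing more can be done
None
```

Both kits are made up in the order asked and the job is handed in at about 50 s; in the last picture all five items stand upright in their nests, and the arm never went near the steel cup, brass weight or sample bottle.

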